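# Seat and latch the reagent cooler's cover

## Task

The loose turquoise cover of the reagent cooler was left pulled forward, with its front edge riding up on the rim. Push it back until its rear tabs are fully home under the rear edge of the opening, press its front down level and flush onto the rim, and then turn the black wing knob clockwise to its stop so that the hidden tongue swings behind the front edge of the opening. Leave everything else standing where it is, and let go.

Things in the scene. Friction and masses are not known exactly. Their poses are not given: they have to be found in the camera images.
- cooler: Reagent cooler: fixed low white bench module, 300 (x) x 400 (y) x 100 mm high; place and yaw vary. Origin: centre of its underside; x to its rear, away from the robot, y left, z up. Its flat top, z = 100 mm, is a 10 mm thick frame around an opening 140 (x) x 170 mm (y) centred on the origin: front edge x = -70, rear edge x = 70 mm
- seal_left (a joint): Travel, m, of the left half of the black rubber seal in front of the cooler's opening: cooler x = -80 to -73 mm, y = 5 to 80 mm. 0 at the start (standing 8 mm proud of the top), grows as it is pressed down, 0.008 flush. It grips: each half needs about 7 N to go down and stays where pressed
- seal_right (a joint): The same for the right half of the seal, y = -80 to -5 mm
- cover: Loose turquoise cover, 0.5 kg: plate 165 (x) x 196 (y) x 8 mm; centred below it a plug 135 x 165 x 10 mm; two steel tabs under the plug reach 13 mm beyond its rear face. Origin: centre of the plate's underside; x to the rear, z up. Starts 9 to 15 mm too far forward, front up 7 degrees on the seal. Home and seated: within 2.5 mm of the opening's centre, flat on the top, z = 100 mm
- front_mid (a point): Point on the cover: middle of its plate's lower front edge (cover x = -82.5 mm), where it can be pushed to the rear (about 4 N). Once home the front drops onto the seal, about 7 mm proud. Pressing it flush takes 12 to 20 N on the bare plate in front of the knob (28 mm, from this edge to the hub) or on the knob
- front_left (a point): Point on the cover: lower front left corner of its plate (cover x = -82.5, y = 98, z = 0 mm). Seated it is at z = 100 mm of the cooler
- front_right (a point): Point on the cover: lower front right corner of its plate (cover x = -82.5, y = -98, z = 0 mm). Seated it is at z = 100 mm of the cooler
- wing (a joint): Turn of the wing knob, rad: 0 to 0.15 at the start (open: wings along the cover's y, tongue to the right, -y), grows clockwise seen from above, 1.57 at its stop (locked: wings along x, tongue to the front, -x, at the green dot). Stiff, 0.12 N m; stays where left. While the cover is proud the tongue strikes the frame and the knob cannot be turned home
- knob_top (a point): Centre of the top of the black wing knob, on its axis, 28.5 mm above the plate's upper face, 40 mm in front of the cover's origin. Hub 28 mm across, 21 mm high. Two flat upright wings 10 mm thick, 4.5 to 28.5 mm above the plate, 76 mm from end to end; the wing over the tongue has a white line on top
- tongue_tip (a point): Tip of the hidden steel tongue below the cover; it turns with the knob, 46 mm from its axis, 14.2 mm below the plate's underside; 12 mm wide, 5 mm thick. Locked, it lies under the front of the cooler's frame
- sample_rack: Bystander on the cooler's top, left or right of the cover: grey rack 125 x 26 mm with five red-capped tubes, 106 mm high. Origin: centre of its underside
- reagent_bottle: Bystander on the cooler's top, on the other side of the cover: white bottle with a blue cap, 52 mm across, 95 mm high. Origin: centre of its underside
- tube_block: Bystander on the table, left: black block 210 x 115 x 45 mm with a few red-capped tubes, 116 mm high. Origin: centre of its underside
- tip_box: Bystander on the table, left: blue box with a pale lid, 124 x 87 x 82 mm. Origin: centre of its underside
- scanner: Bystander on the table, right: black handheld code scanner, 175 x 62 x 32 mm. Origin: near its middle, on the table
- marker_pen: Bystander on the cooler's top, behind the cover: white and red marker, 120 mm long, 11 mm thick. Origin: its middle, on the cooler's top
- specimen_jar: Bystander on the table, right: clear jar with a yellow lid, 64 mm across, 75 mm high. Origin: centre of its underside

How it is judged:
By the outcome, as a careful person would: the job done as asked, in the order asked, and still so for the second after the job is handed in, with the robot touching nothing.
It also fails if it takes over 48 s, if anything falls off the work surface, if the arm or the gripper's body presses on something with over 40 N, if the wrist force passes 120 N, or if a joint passes its speed limit or range.

## Robot

A 7-joint arm with a two-finger parallel gripper is mounted at the origin on the work surface. World frame = base frame: x ahead of the robot, y to its left, z up, the work surface at z = 0. Lengths are in m, angles in rad, forces in N, time in s.
With the tool pointing down it reaches from about 0.4 to 0.85 m from the base axis. Payload 4.5 kg.
Tool frame: the origin (TCP) lies at the very end of the fingers, on their centre line; the grasp point (between the pads) lies 19 mm behind it; z points along the fingers, y is the direction in which the jaws open and shut (so a half turn about z gives the same grasp; the last joint's range is limited). The gripper opens to 85 mm and grips with 20 to 120 N. Pads are 22 mm wide; open, the fingers measure 114 mm over their backs; the gripper's body (76 mm by 85 mm) begins 54 mm behind the grasp point. The pads swing forward as they close: fully open they stand 13 mm farther back than shut.
Start: joints at [-1.189, 0.689, -0.195, 1.565, 0.157, 0.902, -0.215], TCP at [0.213, 0.588, 0.231] pointing down, gripper open.
Joint ranges: [-3.01, 3.01], [-0.46, 2.08], [-1.47, 1.51], [0.13, 2.56], [-1, 4.14], [0.04, 2.09], [-2.66, 2.66]. Speed limits (rad/s): [2.57, 2.57, 3.14, 3.14, 3.14, 3.14, 3.14].

## Interface

Orientations are given as a 3x3 rotation matrix whose columns are the frame's x, y, z axes.
In Python, from cell import bot, grab_frame, camera_params, look_for, masks_of gives the robot as it stands.
- The arm moves only by the tool carry_out, never from a script. Its argument "deltas" is a list of rows, each a list of 7 numbers: the shift along the tool's x, y, z scaled (see below), then the turn, a rotation vector about the tool's x, y, z scaled (see below), then the opening, from -1 (shut) to 1 (fully open). In form: [[dx, dy, dz, wx, wy, wz, jaw], ...]. A call has 1 to 8 rows; each row is the pose to reach, as a shift and turn from the pose commanded when the call began, along the tool's axes at that moment; what a row does not reach only later rows make up. The controller multiplies each number of a shift by 0.1 m and each number of a turn by 120 degrees. A row lasts 1/12 s, in which the tool goes at most 41.7 mm and 7.16 degrees, less where a joint would pass 70% of its speed; a pose out of reach is approached as far as the arm can. A call with a number of a shift or a turn outside -1 to 1 is refused whole. A call with a gripper value outside its range is refused whole. The fingers move at their own pace and stop on an object; "force" is the grip in N (left out, the last holds). Time passes only in rows, so rows that repeat a pose let the fingers close. It gives the time, the measured TCP pose, the force and the opening at its end, in the units of the state.
- bot.get_obs(): the state, without advancing time (a new reading comes with each control period).
- grab_frame(name): name is "side" or "top"; returns the picture (420x560x3 uint8, blue, green, red); there is no depth.
- camera_params(name): a dict with "fx", "fy", "cx", "cy" (pixels), "xyz" and "orientation" of the camera in the world. Camera axes: x right, y up, looking along -z (the intrinsics and any distortion apply to the point x, -y, -z); pixel columns grow to the right and rows downward; lengths in m; the calibration is good to about 2 mm. A picture is of the moment at which its call begins. camera_params takes no time and is no camera call.
- bot.hand_in(): hands the job in, once; it reports no verdict.
Trained networks look in the newest picture that a camera, given by its name, has taken for a name from the list of things; names that differ only in an ending like _2 or _b are one class to them, and where a whole thing is asked for, a point or a joint stands for the part that bears it (a point fixed in the world has none). Each returns a list of dicts, best first, with "score" (0 to 1); they miss things now and then, are a little off and sometimes report something else, mostly with a low value. They report only what shows in the picture. A call takes as long as a camera call.
- look_for(target, camera): "at" ([x, y, z] in m, in world coordinates, good to about 4 mm: the middle of the surface that is visible of it).
- masks_of(target, camera): "pixels" (420x560 bool, what is visible of it).
The state is a dict: "t": time; "joints": joint angles; "qvel": joint speeds; "tau": joint torques, N m; "tcp_pos": TCP position; "ee_rot": TCP orientation; "ft_force": force on the tool from outside, world axes, zero at the start; "torque": the same for the moment, N m; "finger_gap": opening from 0.0 (shut) to 1.0 (fully open).
Only numpy, scipy, OpenCV 4.12 (cv2) and the standard library are available. Lean on these libraries where they do the work, as an engineer would, in place of code of your own. Each camera call takes 0.05 s, during which the arm holds its last target.

## Working session

There is one attempt and no reset: what is moved stays moved. The work goes in short steps, Python scripts to look and compute and a tool call to move; the robot and the scene stay as the last step left them, time stands still between calls to the robot, and variables do not carry over. Pictures are saved under pics/ and viewed, and the job is handed in when it is done.

Besides the shell and the picture viewer there is one more tool, called after "Request:" in YAML: its name, and indented under it one key for each argument. carry_out: Moves the arm, as the interface text tells. Its arguments: {"type":"object","properties":{"deltas":{"type":"array","items":{"type":"array","items":{"type":"number"}}},"force":{"type":"number"}},"required":["deltas"]}

```bash
mkdir -p pics; ls
python3 - <<'E'
from cell import *
import cv2,numpy as np
o=bot.get_obs();print(o)
for n in("side","top"):
    cv2.imwrite(f"pics/a_{n}.png",grab_frame(n));print(n,camera_params(n))
    for t in("cooler","cover","knob_top","front_mid","front_left","front_right"):
        print(t,[(np.round(d["at"],3).tolist(),round(d["score"],2)) for d in look_for(t,n)[:2]])
E
```

```text
pics
{'t': 0.0, 'joints': array([-1.18917955,  0.68999181, -0.1945491 ,  1.56637315,  0.15730675,
        0.9024727 , -0.21511642]), 'qvel': array([ 0.00081537, -0.00052785, -0.00011787, -0.00083829, -0.00155572,
       -0.00109206, -0.00014997]), 'tau': array([ 4.27742298e-04, -5.39607811e+01, -1.26674831e+00, -1.58544427e+01,
        9.02660162e-03,  9.57438693e-03,  1.98163440e-05]), 'tcp_pos': array([0.21283529, 0.58694606, 0.23047229]), 'ee_rot': array([[-9.40154180e-01,  3.40748948e-01, -5.21802929e-04],
       [ 3.40749329e-01,  9.40152511e-01, -1.77509538e-03],
       [-1.14287549e-04, -1.84666734e-03, -9.99998288e-01]]), 'ft_force': array([ 0.54998866, -0.49639636, -0.1665632 ]), 'torque': array([-0.03080583, -0.03084805,  0.01842043]), 'finger_gap': 0.9988263354151159}
side {'fx': 458.1389706622673, 'fy': 458.1389706622673, 'cx': 281.1624062275618, 'cy': 212.59624045828195, 'xyz': array([ 0.07145154, -0.983323  ,  1.05035723]), 'orientation': array([[ 0.89249904,  0.29903538, -0.33767338],
       [-0.4507473 ,  0.5639193 , -0.69196958],
       [-0.01650285,  0.76978754,  0.
[... 160 characters left out ...]
87, 0.038, 0.121], 0.57)]
front_right [([0.586, 0.032, 0.119], 0.56)]
top {'fx': 468.1744559188302, 'fy': 468.1744559188302, 'cx': 282.6263200216741, 'cy': 205.87387069210288, 'xyz': array([0.46821144, 0.01192451, 1.36485631]), 'orientation': array([[-6.21536346e-04,  9.98051565e-01, -6.23914078e-02],
       [-9.99971987e-01, -1.08569766e-03, -7.40588058e-03],
       [-7.45918891e-03,  6.23850570e-02,  9.98024281e-01]])}
cooler [([0.592, 0.04, 0.095], 0.62), ([0.652, -0.108, 0.167], 0.37)]
cover [([0.592, 0.051, 0.122], 0.94)]
knob_top [([0.73, 0.05, 0.111], 0.67), ([0.552, 0.052, 0.146], 0.62)]
front_mid [([0.588, 0.052, 0.12], 0.73)]
front_left []
front_right [([0.59, 0.054, 0.119], 0.59)]
```

View pics/a_side.png

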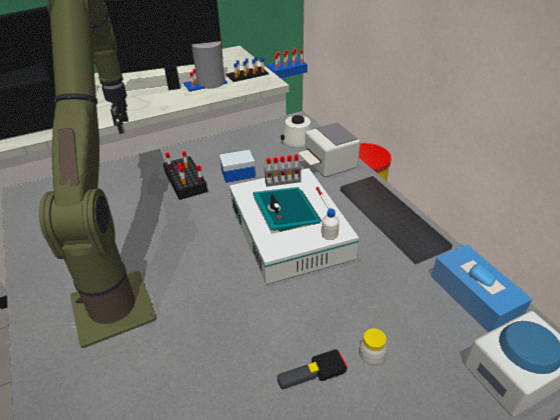

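View pics/a_top.png

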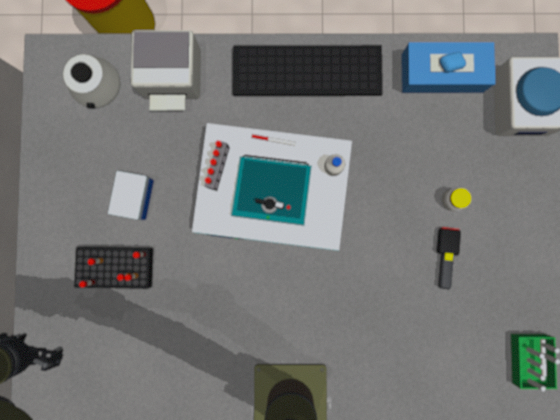

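```bash
cat > h.py <<'E'
from cell import *
import cv2,numpy as np
def ray(n,u,v):
    c=camera_params(n);d=np.array([(u-c["cx"])/c["fx"],-(v-c["cy"])/c["fy"],-1.]);return c["xyz"],c["orientation"]@d
def onz(n,u,v,z):
    p,d=ray(n,u,v);return p+d*(z-p[2])/d[2]
def proj(n,P):
    c=camera_params(n);q=(np.asarray(P)-c["xyz"])@c["orientation"];q=np.atleast_2d(q)
    return np.c_[c["cx"]-c["fx"]*q[:,0]/q[:,2],c["cy"]+c["fy"]*q[:,1]/q[:,2]]
def crop(n,name,u0,v0,u1,v1,s,draw=[]):
    im=grab_frame(n)
    im=cv2.resize(im[v0:v1,u0:u1],None,fx=s,fy=s,interpolation=cv2.INTER_CUBIC)
    for pts,col in draw:
        q=((proj(n,pts)+0.5-[u0,v0])*s).astype(int)
        cv2.polylines(im,[q],False,col,1)
    cv2.imwrite("pics/"+name,im)
E
python3 - <<'E'
from h import *
crop("top","b_top.png",185,115,360,255,4.5)
crop("side","b_side.png",225,145,360,285,4.2)
for t in("cooler","cover","wing","sample_rack","reagent_bottle"):
    m=masks_of(t,"top")
    for k in m[:1]:
        cs,_=cv2.findContours(k["pixels"].astype(np.uint8),0,2);c=max(cs,key=cv2.contourArea)
        r=cv2.minAreaRect(c);print(t,k["score"],k["pixels"].sum(),r,cv2.boxPoints(r).round(1).tolist())
E
```

```text
cooler 0.65 10682 ((272.0126647949219, 186.2043914794922), (148.90322875976562, 112.31883239746094), 6.991925239562988) [[191.3000030517578, 232.89999389648438], [205.0, 121.4000015258789], [352.70001220703125, 139.5], [339.1000061035156, 251.0]]
cover 0.91 4435 ((271.1679992675781, 190.10015869140625), (74.70404815673828, 61.71722412109375), 6.842772960662842) [[230.39999389648438, 216.3000030517578], [237.8000030517578, 155.0], [311.8999938964844, 163.89999389648438], [304.6000061035156, 225.1999969482422]]
wing 0.49 171 ((269.0, 203.5), (9.0, 26.0), 90.0) [[256.0, 199.0], [282.0, 199.0], [282.0, 208.0], [256.0, 208.0]]
sample_rack 0.95 674 ((216.1792449951172, 164.6226348876953), (14.697580337524414, 48.62563705444336), 15.945394515991211) [[202.39999389648438, 186.0], [215.8000030517578, 139.1999969482422], [229.89999389648438, 143.3000030517578], [216.60000610351562, 190.0]]
reagent_bottle 0.78 380 ((334.5, 164.5), (21.0, 21.0), 90.0) [[324.0, 154.0], [345.0, 154.0], [345.0, 175.0], [324.0, 175.0]]
```

View pics/b_top.png

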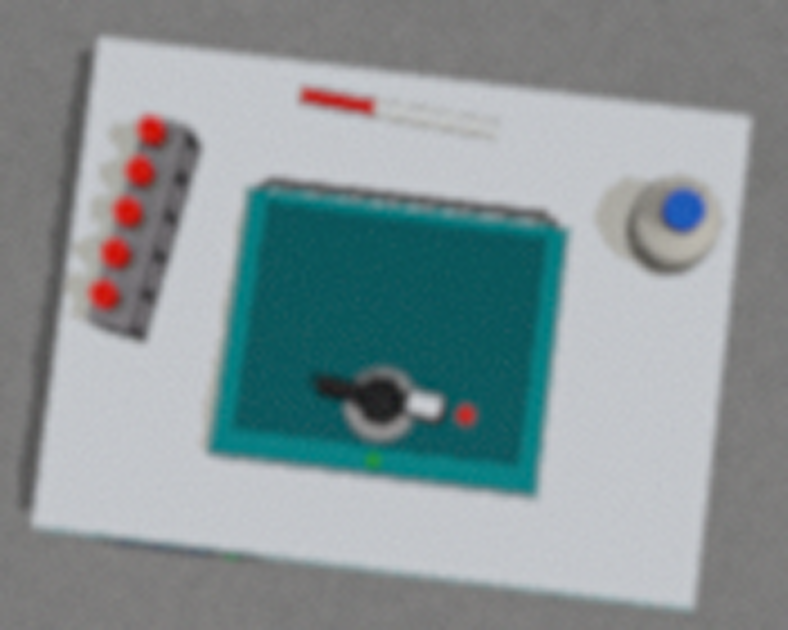

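View pics/b_side.png

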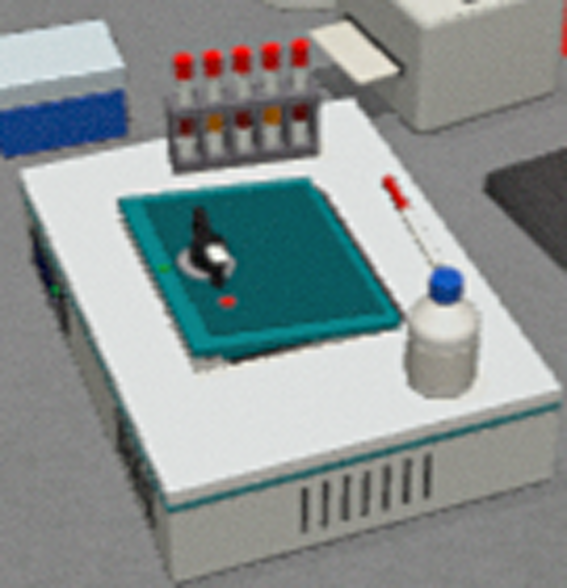

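```bash
cat > fit.py <<'E'
from h import *
from scipy.optimize import least_squares
def T(p):
    c,s=np.cos(p[2]),np.sin(p[2]);return np.array([[c,-s],[s,c]])
def w(p,xy,z): 
    xy=np.asarray(xy,float);return np.c_[np.array(p[:2])+xy@T(p).T,np.full(len(xy),0)+z]
if __name__=="__main__":
    px=lambda a:np.array(a)/4.5+[185,115]-0.5
    C=px([(97,38),(752,116),(695,608),(33,527)])
    W=np.array([onz("top",*c,0.1) for c in C])
    m=[(.15,.2),(.15,-.2),(-.15,-.2),(-.15,.2)]
    r=least_squares(lambda p:(w(p,m,.1)-W)[:,:2].ravel(),[.6,0,0]);p=r.x;print("cooler",p,r.fun.round(4)*1e3)
    K=px([(250,185),(567,228),(535,494),(210,452)])
    zz=[.104,.104,.126,.126]
    W=np.array([onz("top",*c,z) for c,z in zip(K,zz)])
    L=(W[:,:2]-p[:2])@T(p);print("cover corners in cooler mm",(L*1e3).round(1))
    k=onz("top",*px([(378,398)])[0],.146);print("knob",k,((k[:2]-p[:2])@T(p)*1e3).round(1))
    a=onz("top",*px([(320,384)])[0],.146);b=onz("top",*px([(443,405)])[0],.146);print("wing ends",((a[:2]-p[:2])@T(p)*1e3),((b[:2]-p[:2])@T(p)*1e3), np.linalg.norm(a-b))
E
python3 fit.py
```

```text
cooler [ 0.60219424  0.05016013 -0.12182715] [ 0.1 -0.6  0.4  0.4 -0.3 -0.1 -0.3  0.3]
cover corners in cooler mm [[ 70.7  96.1]
 [ 67.7 -97. ]
 [-94.4 -96.1]
 [-92.9  96.8]]
knob [0.55210952 0.05783766 0.146     ] [-50.6   1.5]
wing ends [-46.61751968  35.96093327] [-50.14521894 -36.3869504 ] 0.07243383832037338
```

```bash
cat > cov.py <<'E'
from fit import *
cp=[ 0.60219,0.05016,-0.12183]
def cov(dx,dy,yaw,tilt):
    # cover pose in cooler: rear lower edge on top
    a=tilt; 
    def f(P):
        P=np.asarray(P,float);x=P[:,0]*np.cos(a)+P[:,2]*np.sin(a);z=-P[:,0]*np.sin(a)+P[:,2]*np.cos(a)+.0825*np.sin(a)+.1
        c,s=np.cos(yaw),np.sin(yaw)
        X=np.c_[x*c-P[:,1]*s+dx,x*s+P[:,1]*c+dy]
        return w(cp,X,0)+np.c_[z*0,z*0,z]
    return f
M=np.array([(.0825,.098,.008),(.0825,-.098,.008),(-.0825,-.098,.008),(-.0825,.098,.008),(-.04,0,.0365)])
if __name__=="__main__":
    px=lambda a:np.array(a)/4.5+[185,115]-0.5
    K=px([(250,185),(567,228),(535,494),(210,452),(378,398)])
    r=least_squares(lambda q:(proj("top",cov(q[0],q[1],q[2],np.radians(7))(M))-K).ravel(),[-.012,0,0],x_scale=[.01,.01,.1]);q=r.x
    print(q,r.fun.reshape(-1,2).round(2))
    f=cov(*q,np.radians(7))
    l=M[[0,1,2,3,0]]
    C=w(cp,[(.15,.2),(.15,-.2),(-.15,-.2),(-.15,.2),(.15,.2)],.1)
    O=w(cp,[(.07,.085),(.07,-.085),(-.07,-.085),(-.07,.085),(.07,.085)],.1)
    S=w(cp,[(-.08,.08),(-.08,-.08)],.108)
    lo=f(l-[0,0,.008])
    for n,b,s in(("top",(185,115,360,255),4.5),("side",(225,145,360,285),4.2)):
        crop(n,f"c_{n}.png",*b,s,[(C,(0,255,0)),(f(l),(0,0,255)),(lo,(255,0,255)),(f([(-.04,.038,.0365),(-.04,-.038,.0365)]),(255,255,0))])
    print("front_mid",f([(-.0825,0,0)]),"dir",T(cp)[:,0])
E
python3 cov.py
```

```text
[-1.39689142e-02  5.36929328e-05 -9.60676357e-03] [[-0.61  0.03]
 [ 0.71 -0.24]
 [ 0.37  0.58]
 [-0.9   0.25]
 [ 0.43 -0.62]]
front_mid [[0.50715238 0.06264267 0.12010844]] dir [ 0.9925879  -0.12152885]
```

View pics/c_top.png

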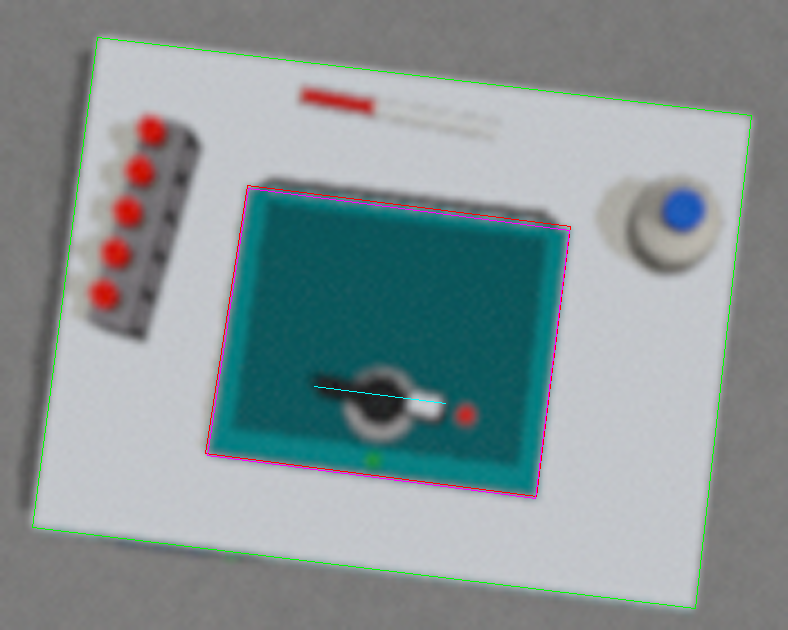

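View pics/c_side.png

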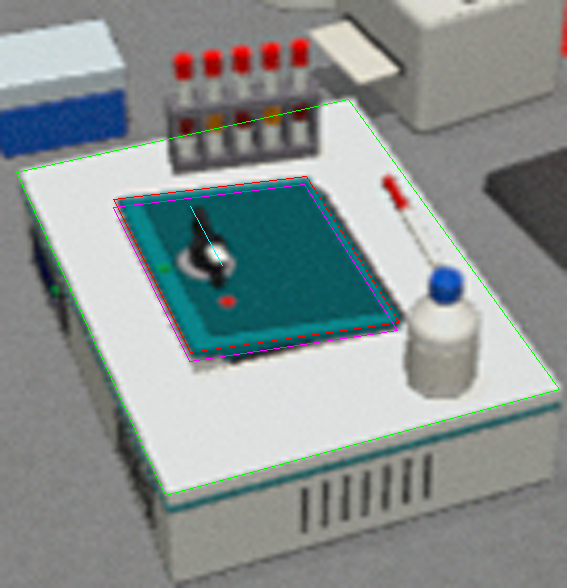

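```bash
cat > plan.py <<'E'
from h import *
from scipy.spatial.transform import Rotation as R
def Rt(ang): # tool down, tool y at world angle ang
    y=np.array([np.cos(ang),np.sin(ang),0]);z=np.array([0,0,-1.]);return np.c_[np.cross(y,z),y,z]
def plan(pos,ang,base=None):
    o=bot.get_obs();p,r=(o["tcp_pos"],o["ee_rot"]) if base is None else base
    d=r.T@(np.asarray(pos)-p)/.1; w=R.from_matrix(r.T@Rt(ang)).as_rotvec()/np.radians(120)
    print("t",round(o["t"],2),"tcp",o["tcp_pos"].round(4),"y-ang",np.degrees(np.arctan2(r[1,1],r[0,1])).round(2),"F",o["ft_force"].round(1),"gap",round(o["finger_gap"],3),"j",o["joints"].round(2))
    print("delta",d.round(3),"rot",w.round(4))
E
python3 - <<'E'
from plan import *
from fit import w
cp=[ 0.60219,0.05016,-0.12183]
P=w(cp,[(-.132,0)],.24)[0];print(P);plan(P,cp[2])
E
```

```text
[0.4711684  0.06620181 0.24      ]
t 1.15 tcp [0.213  0.5876 0.2313] y-ang 70.07 F [ 0.2  0.4 -0.4] gap 0.999 j [-1.19  0.69 -0.19  1.57  0.16  0.9  -0.22]
delta [-4.204 -4.022 -0.087] rot [ 0.     -0.      0.6421]
```

Request:
carry_out:
  deltas:
    - [-1, -0.957, -0.05, 0, 0, 0, -1]
    - [-1, -0.957, -0.05, 0, 0, 0, -1]
    - [-1, -0.957, -0.05, 0, 0, 0, -1]
    - [-1, -0.957, -0.05, 0, 0, 0, -1]
  force: 40

```text
t: 1.48
tcp_pos: [0.2784, 0.4565, 0.2362]
ee_rot: [[-0.938, 0.347, 0.002], [0.347, 0.938, -0.006], [-0.004, -0.005, -1.0]]
ft_force: [0.6, -0.8, -0.3]
finger_gap: 0.456
```

Request:
carry_out:
  deltas:
    - [-1, -0.957, 0, 0, 0, 0, -1]
    - [-1, -0.957, 0, 0, 0, 0, -1]
    - [-1, -0.957, 0, 0, 0, 0, -1]
    - [-1, -0.957, 0, 0, 0, 0, -1]

```text
t: 1.82
tcp_pos: [0.3387, 0.3324, 0.2362]
ee_rot: [[-0.937, 0.348, 0.001], [0.348, 0.937, -0.006], [-0.003, -0.005, -1.0]]
ft_force: [0.3, -0.5, 0.4]
finger_gap: -0.0
```

Request:
carry_out:
  deltas:
    - [-1, -0.957, 0, 0, 0, 0, -1]
    - [-1, -0.957, 0, 0, 0, 0, -1]
    - [-1, -0.957, 0, 0, 0, 0, -1]
    - [-1, -0.957, 0, 0, 0, 0, -1]

```text
t: 2.15
tcp_pos: [0.3996, 0.2087, 0.2362]
ee_rot: [[-0.937, 0.349, 0.001], [0.349, 0.937, -0.004], [-0.002, -0.004, -1.0]]
ft_force: [0.2, 0.0, -0.3]
finger_gap: 0.002
```

Request:
carry_out:
  deltas:
    - [-1, -0.957, 0, 0, 0, 0.32, -1]
    - [-1, -0.957, 0, 0, 0, 0.32, -1]
    - [-1, -0.957, 0, 0, 0, 0.32, -1]
    - [-1, -0.957, 0, 0, 0, 0.32, -1]
    - [-1, -0.957, 0, 0, 0, 0.32, -1]
    - [-1, -0.957, 0, 0, 0, 0.32, -1]

```text
t: 2.65
tcp_pos: [0.4595, 0.0898, 0.2364]
ee_rot: [[-0.517, 0.856, 0.001], [0.856, 0.517, -0.0], [-0.001, 0.001, -1.0]]
ft_force: [-0.5, 0.8, -0.3]
finger_gap: 0.002
```

```bash
cat > p1.py <<'E'
import sys
from plan import *
from fit import w
cp=[ 0.60219,0.05016,-0.12183]
x,y,z=map(float,sys.argv[1:4]);a=float(sys.argv[4]) if len(sys.argv)>4 else 0
o=bot.get_obs();q=(o["tcp_pos"][:2]-cp[:2])@np.array([[np.cos(cp[2]),-np.sin(cp[2])],[np.sin(cp[2]),np.cos(cp[2])]])
print("tcp in cooler mm",(q*1e3).round(1))
plan(w(cp,[(x/1e3,y/1e3)],z/1e3)[0],cp[2]+np.radians(a))
E
python3 p1.py -132 0 150
```

```text
tcp in cooler mm [-146.5   22. ]
t 2.65 tcp [0.4595 0.0898 0.2364] y-ang 31.13 F [-0.5  0.8 -0.3] gap 0.002 j [-0.25  0.48 -0.06  2.02  0.05  0.64  0.2 ]
delta [-0.262 -0.022  0.865] rot [4.000e-04 2.000e-04 3.176e-01]
```

Request:
carry_out:
  deltas:
    - [-0.26, -0.02, 0.2, 0, 0, 0.318, -1]
    - [-0.26, -0.02, 0.5, 0, 0, 0.318, -1]
    - [-0.26, -0.02, 0.865, 0, 0, 0.318, -1]
    - [-0.26, -0.02, 0.865, 0, 0, 0.318, -1]
    - [-0.26, -0.02, 0.865, 0, 0, 0.318, -1]
    - [-0.26, -0.02, 0.865, 0, 0, 0.318, -1]
    - [-0.26, -0.02, 0.865, 0, 0, 0.318, -1]

```text
t: 3.23
tcp_pos: [0.4709, 0.0685, 0.1498]
ee_rot: [[0.112, 0.994, 0.001], [0.994, -0.112, -0.0], [-0.0, 0.001, -1.0]]
ft_force: [1.0, 0.4, 0.2]
finger_gap: 0.001
```

```bash
python3 p1.py -124 0 109
```

```text
tcp in cooler mm [-132.5    2.2]
t 3.23 tcp [0.4709 0.0685 0.1498] y-ang -6.43 F [1.  0.4 0.2] gap 0.001 j [-0.31  0.64  0.11  2.1  -0.16  0.41 -0.18]
delta [-0.023  0.085  0.408] rot [0.0003 0.     0.0046]
```

Request:
carry_out:
  deltas:
    - [-0.023, 0.08, 0.41, 0, 0, 0.0046, -1]
    - [-0.023, 0.08, 0.41, 0, 0, 0.0046, -1]
    - [-0.023, 0.12, 0.41, 0, 0, 0.0046, -1]
    - [-0.023, 0.12, 0.41, 0, 0, 0.0046, -1]

```text
t: 3.57
tcp_pos: [0.4834, 0.0646, 0.1101]
ee_rot: [[0.122, 0.993, 0.002], [0.993, -0.122, 0.001], [0.001, 0.002, -1.0]]
ft_force: [-0.2, 0.4, 1.4]
finger_gap: -0.0
```

```bash
python3 p1.py -112 0 109
python3 - <<'E'
from h import *
crop("side","d_side.png",225,145,360,285,4.2)
E
```

```text
tcp in cooler mm [-1.197e+02 -1.000e-01]
t 3.57 tcp [0.4834 0.0646 0.1101] y-ang -6.98 F [-0.2  0.4  1.4] gap -0.0 j [-0.28  0.73  0.09  2.09 -0.18  0.33 -0.17]
delta [0.001 0.077 0.011] rot [ 0.001  -0.0004 -0.    ]
```

View pics/d_side.png

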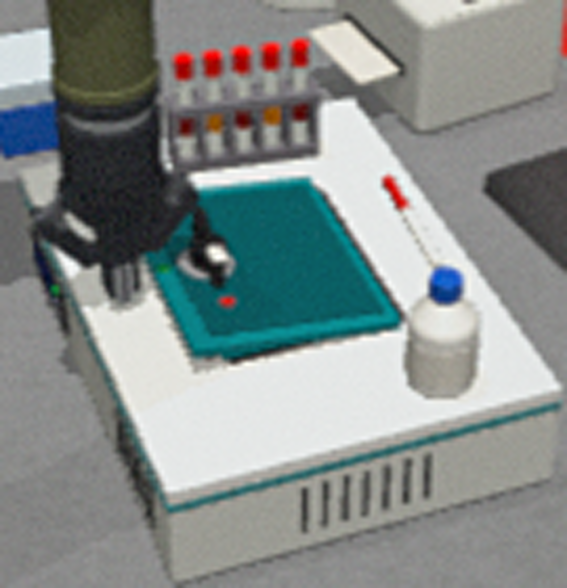

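Request:
carry_out:
  deltas:
    - [0, 0, 0, 0, 0, 0.375, -1]
    - [0, 0, 0, 0, 0, 0.375, -1]
    - [0, 0, 0, 0, 0, 0.375, -1]
    - [0, 0, 0, 0, 0, 0.375, -1]
    - [0, 0, 0, 0, 0, 0.375, -1]
    - [0, 0, 0, 0, 0, 0.375, -1]
    - [0, 0, 0, 0, 0, 0.375, -1]

```text
t: 4.2
tcp_pos: [0.4832, 0.0653, 0.1112]
ee_rot: [[0.79, 0.613, 0.004], [0.613, -0.79, 0.002], [0.004, 0.001, -1.0]]
ft_force: [-0.1, -1.0, 0.2]
finger_gap: -0.003
```

Request:
carry_out:
  deltas:
    - [0, 0, 0, 0, 0, 0.375, -1]
    - [0, 0, 0, 0, 0, 0.375, -1]
    - [0, 0, 0, 0, 0, 0.375, -1]
    - [0, 0, 0, 0, 0, 0.375, -1]
    - [0, 0, 0, 0, 0, 0.375, -1]
    - [0, 0, 0, 0, 0, 0.375, -1]
    - [0, 0, 0, 0, 0, 0.375, -1]

```text
t: 4.78
tcp_pos: [0.4827, 0.0653, 0.1103]
ee_rot: [[0.992, -0.124, 0.002], [-0.124, -0.992, 0.002], [0.002, -0.002, -1.0]]
ft_force: [-0.2, 0.9, 0.5]
finger_gap: 0.0
```

```bash
python3 p1.py -109 0 109 -90
python3 - <<'E'
from h import *
crop("side","e_side.png",225,145,360,285,4.2)
E
```

```text
tcp in cooler mm [-120.4    0.5]
t 4.78 tcp [0.4827 0.0653 0.1103] y-ang -97.12 F [-0.2  0.9  0.5] gap 0.0 j [-0.5   0.78  0.45  2.1  -0.81  0.44 -1.1 ]
delta [0.114 0.005 0.013] rot [-0.0009 -0.001  -0.0012]
```

View pics/e_side.png

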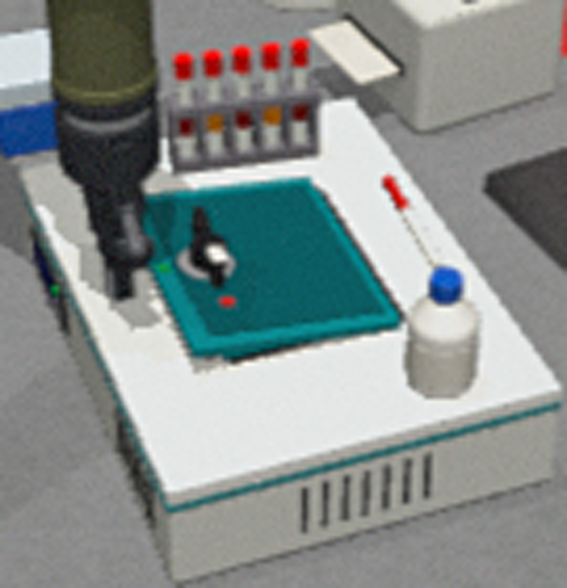

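Request:
carry_out:
  deltas:
    - [0.04, 0, 0.01, 0, 0, 0, -1]
    - [0.08, 0, 0.01, 0, 0, 0, -1]
    - [0.12, 0, 0.01, 0, 0, 0, -1]
    - [0.14, 0, 0.01, 0, 0, 0, -1]
    - [0.15, 0, 0.01, 0, 0, 0, -1]

```text
t: 5.25
tcp_pos: [0.4973, 0.0627, 0.1078]
ee_rot: [[0.993, -0.122, -0.0], [-0.122, -0.993, 0.0], [-0.0, -0.0, -1.0]]
ft_force: [-0.5, -0.2, 1.6]
finger_gap: -0.003
```

Request:
carry_out:
  deltas:
    - [0.01, 0, 0, 0, 0, 0, -1]
    - [0.02, 0, 0, 0, 0, 0, -1]
    - [0.03, 0, 0, 0, 0, 0, -1]
    - [0.04, 0, 0, 0, 0, 0, -1]

```text
t: 5.58
tcp_pos: [0.5005, 0.0623, 0.1075]
ee_rot: [[0.992, -0.122, -0.001], [-0.122, -0.992, 0.0], [-0.001, 0.0, -1.0]]
ft_force: [-1.4, 0.2, -1.6]
finger_gap: -0.001
```

```bash
python3 p1.py -94 0 109 -90
```

```text
tcp in cooler mm [-102.4   -0.3]
t 5.58 tcp [0.5005 0.0623 0.1075] y-ang -97.03 F [-1.4  0.2 -1.6] gap -0.001 j [-0.49  0.8   0.47  2.05 -0.79  0.48 -1.11]
delta [ 0.084 -0.003 -0.015] rot [ 0.      0.0006 -0.0004]
```

Request:
carry_out:
  deltas:
    - [0.01, 0, 0, 0, 0, 0, -1]
    - [0.02, 0, 0, 0, 0, 0, -1]
    - [0.03, 0, 0, 0, 0, 0, -1]
    - [0.04, 0, 0, 0, 0, 0, -1]
    - [0.04, 0, 0, 0, 0, 0, -1]

```text
t: 6.0
tcp_pos: [0.5054, 0.0617, 0.1078]
ee_rot: [[0.992, -0.123, 0.0], [-0.123, -0.992, -0.0], [0.0, -0.0, -1.0]]
ft_force: [-1.8, 0.8, -0.6]
finger_gap: -0.001
```

```bash
python3 p1.py -94 0 109 -90
python3 - <<'E'
from h import *
crop("side","f_side.png",225,145,360,285,4.2)
crop("top","f_top.png",185,115,360,255,4.5)
E
```

```text
tcp in cooler mm [-97.5  -0.3]
t 6.0 tcp [0.5054 0.0617 0.1078] y-ang -97.04 F [-1.8  0.8 -0.6] gap -0.001 j [-0.49  0.81  0.48  2.04 -0.79  0.48 -1.12]
delta [ 0.035 -0.003 -0.012] rot [-0.     -0.0002 -0.0005]
```

View pics/f_side.png

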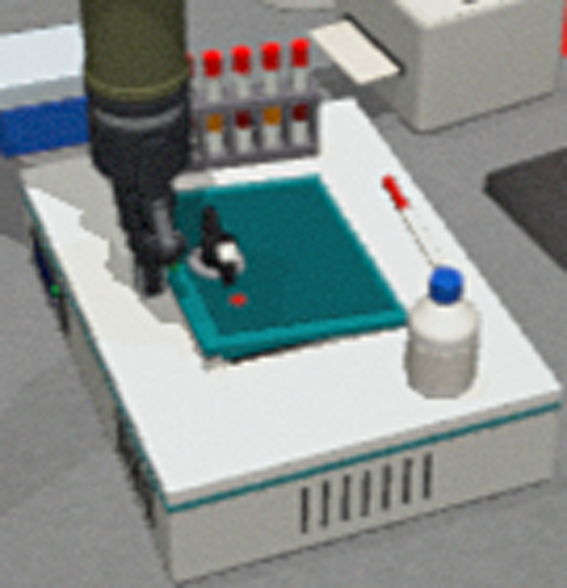

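View pics/f_top.png

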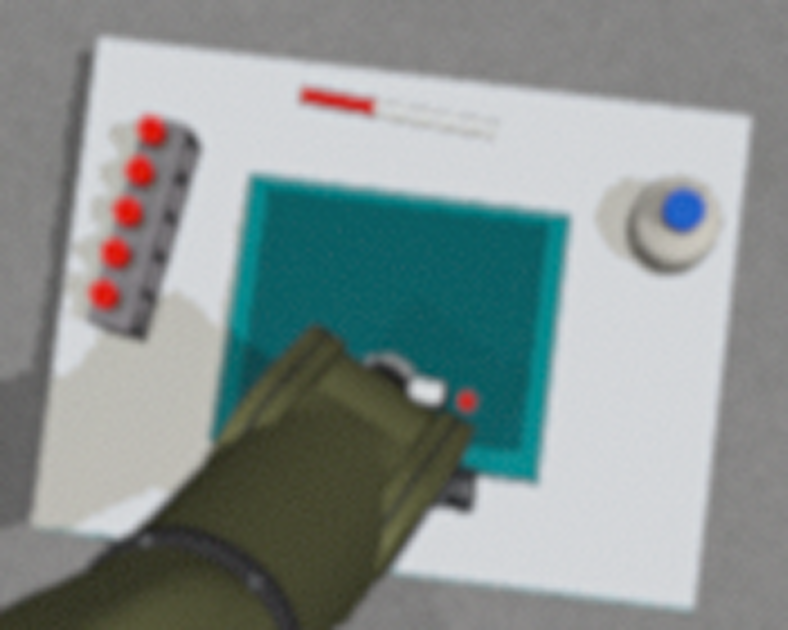

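Request:
carry_out:
  deltas:
    - [0.01, 0, 0, 0, 0, 0, -1]
    - [0.02, 0, 0, 0, 0, 0, -1]
    - [0.03, 0, 0, 0, 0, 0, -1]
    - [0.04, 0, 0, 0, 0, 0, -1]
    - [0.04, 0, 0, 0, 0, 0, -1]

```text
t: 6.52
tcp_pos: [0.5092, 0.0612, 0.1078]
ee_rot: [[0.992, -0.123, 0.0], [-0.123, -0.992, 0.0], [0.0, -0.0, -1.0]]
ft_force: [-1.8, 0.4, 0.3]
finger_gap: 0.004
```

```bash
python3 p1.py -94 0 109 -90
python3 - <<'E'
from h import *
crop("side","g_side.png",225,145,360,285,4.2)
crop("top","g_top.png",185,115,360,255,4.5)
E
```

```text
tcp in cooler mm [-93.6  -0.3]
t 6.52 tcp [0.5092 0.0612 0.1078] y-ang -97.04 F [-1.8  0.4  0.3] gap 0.004 j [-0.49  0.81  0.48  2.03 -0.78  0.49 -1.12]
delta [-0.004 -0.003 -0.012] rot [-0.     -0.0001 -0.0005]
```

View pics/g_side.png

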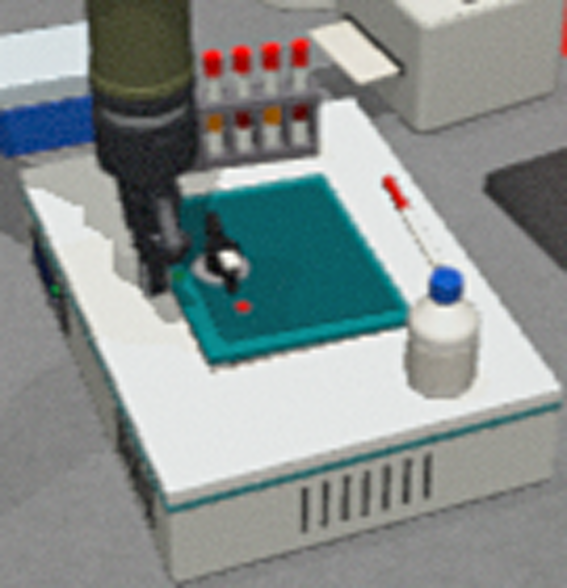

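View pics/g_top.png

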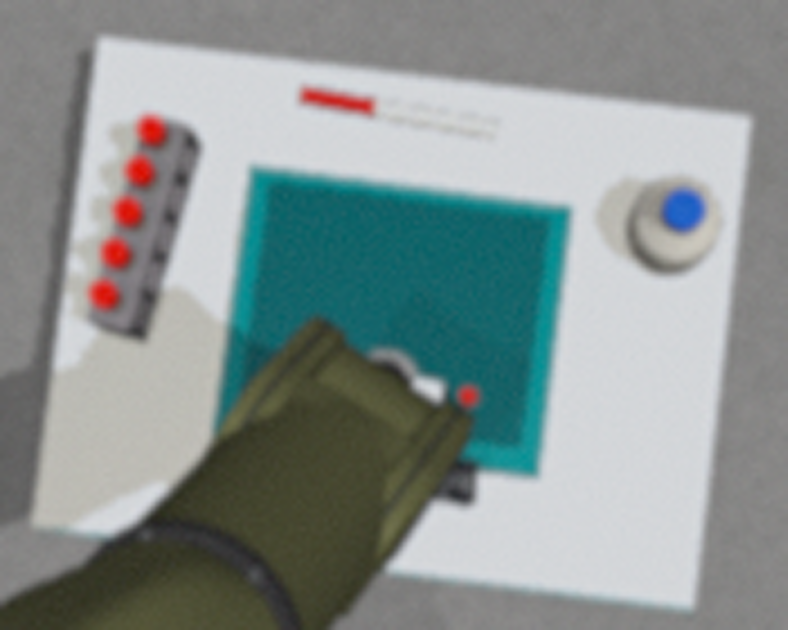

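```bash
cat > m2.py <<'E'
from cov import *
import sys
px=lambda a:np.array(a)/4.5+[185,115]-0.5
def run(K,idx,tilt):
    K=px(K);r=least_squares(lambda q:(proj("top",cov(q[0],q[1],q[2],tilt)(M[idx]))-K).ravel(),[-.002,0,0],x_scale=[.01,.01,.1]);print((r.x*1e3).round(2),r.fun.reshape(-1,2).round(2))
E
python3 - <<'E'
from m2 import *
run([(251,167),(570,208),(538,475)],[0,1,2],.042)
E
```

```text
[-1.74  0.21 -4.77] [[-0.5  -0.23]
 [ 0.39 -0.42]
 [ 0.11  0.63]]
```

Request:
carry_out:
  deltas:
    - [0.005, 0, 0, 0, 0, 0, -1]
    - [0.01, 0, 0, 0, 0, 0, -1]
    - [0.015, 0, 0, 0, 0, 0, -1]
    - [0.015, 0, 0, 0, 0, 0, -1]

```text
t: 6.95
tcp_pos: [0.5102, 0.0611, 0.1078]
ee_rot: [[0.992, -0.123, -0.001], [-0.123, -0.992, 0.0], [-0.001, -0.0, -1.0]]
ft_force: [-2.5, 0.2, 0.5]
finger_gap: 0.003
```

```bash
python3 p1.py -94 0 109 -90
python3 - <<'E'
from h import *
crop("top","h_top.png",185,115,360,255,4.5)
E
```

```text
tcp in cooler mm [-92.6  -0.3]
t 6.95 tcp [0.5102 0.0611 0.1078] y-ang -97.04 F [-2.5  0.2  0.5] gap 0.003 j [-0.49  0.81  0.48  2.02 -0.78  0.5  -1.12]
delta [-0.014 -0.003 -0.012] rot [-0.0001  0.0003 -0.0005]
```

View pics/h_top.png

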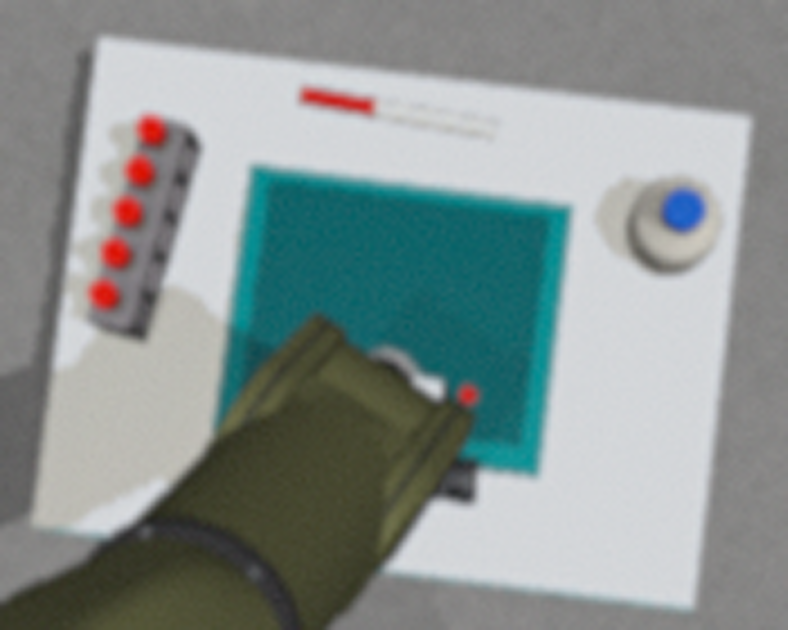

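```bash
cat > edge.py <<'E'
from cov import *
def prof(im,xs,y,z):
    P=w(cp,[(x,y) for x in xs],z);q=proj("top",P).astype(np.float32)
    return cv2.remap(im,q[:,0:1].copy(),q[:,1:2].copy(),cv2.INTER_LINEAR)[:,0,:].astype(float)
def cross(v,xs):
    lo=np.median(v[:8]);hi=np.median(v[-8:]);u=(v-lo)/(hi-lo);i=np.argmax(u>.5)
    return xs[i-1]+(xs[i]-xs[i-1])*(.5-u[i-1])/(u[i]-u[i-1])
def edge(im,x0,ys,z,half=.015):
    xs=np.linspace(x0-half,x0+half,121)
    return np.array([cross(prof(im,xs,y,z)[:,2],xs) for y in ys])
def report(zr=.108,zf=.115,fy=(-.09,-.08,-.07,-.06)):
    im=np.mean([grab_frame("top").astype(np.float32) for _ in range(2)],0)
    cr=edge(im,.15,np.arange(-.18,.19,.04),.1,.012);cf=edge(im,-.15,np.arange(-.15,0,.04),.1,.012)
    r=edge(im,.0825,[-.08,-.06,-.04,-.02,0,.02,.04,.06,.08],zr)
    f=edge(im,-.0825,fy,zf)
    print("cooler rear",(cr*1e3).round(1),"front",(cf*1e3).round(1))
    print("cover rear",(r*1e3).round(1),"front",(f*1e3).round(1))
if __name__=="__main__": report()
E
python3 edge.py
```

```text
cooler rear [149.6 149.8 149.8 150.  149.8 150.2 150.8 150.7 150.9 151. ] front [-150.1 -150.  -149.9 -150. ]
cover rear [80.  80.1 80.3 80.5 80.2 80.6 80.8 80.9 81.1] front [-82.4 -82.3 -82.2 -82. ]
```

Request:
carry_out:
  deltas:
    - [0.005, 0, 0, 0, 0, 0, -1]
    - [0.01, 0, 0, 0, 0, 0, -1]
    - [0.015, 0, 0, 0, 0, 0, -1]
    - [0.015, 0, 0, 0, 0, 0, -1]

```text
t: 7.43
tcp_pos: [0.5125, 0.0609, 0.1077]
ee_rot: [[0.992, -0.122, 0.001], [-0.122, -0.992, -0.0], [0.001, 0.0, -1.0]]
ft_force: [-1.7, 0.7, -1.0]
finger_gap: -0.002
```

```bash
python3 p1.py -94 0 109 -90; python3 edge.py
```

```text
tcp in cooler mm [-90.3  -0.3]
t 7.43 tcp [0.5125 0.0609 0.1077] y-ang -97.03 F [-1.7  0.7 -1. ] gap -0.002 j [-0.49  0.81  0.48  2.02 -0.78  0.5  -1.12]
delta [-0.037 -0.002 -0.013] rot [ 0.     -0.0004 -0.0004]
cooler rear [149.5 150.  149.9 150.  149.8 150.3 150.8 150.6 150.6 150.9] front [-150. -150. -150. -150.]
cover rear [82.1 82.1 82.2 82.3 82.5 82.5 83.1 83.  83.2] front [-80.4 -80.2 -80.4 -79.6]
```

Request:
carry_out:
  deltas:
    - [-0.1, 0, 0, 0, 0, 0, -1]
    - [-0.1, 0, 0, 0, 0, 0, -1]
    - [-0.1, 0, -0.3, 0, 0, 0, -1]
    - [0.0, 0, -0.3, 0, 0, 0, -1]
    - [0.21, 0, -0.3, 0, 0, 0, -1]
    - [0.21, 0, -0.3, 0, 0, 0, -1]
    - [0.21, 0, -0.2, 0, 0, 0, -1]
    - [0.21, 0, -0.2, 0, 0, 0, -1]

```text
t: 8.2
tcp_pos: [0.5319, 0.0585, 0.1263]
ee_rot: [[0.992, -0.122, -0.002], [-0.122, -0.992, 0.0], [-0.002, 0.0, -1.0]]
ft_force: [-0.6, 0.1, -0.6]
finger_gap: 0.002
```

```bash
python3 p1.py -68 0 116 -90
python3 - <<'E'
from h import *
crop("side","i_side.png",225,145,360,285,4.2)
E
```

```text
tcp in cooler mm [-70.8  -0.2]
t 8.2 tcp [0.5319 0.0585 0.1263] y-ang -97.03 F [-0.6  0.1 -0.6] gap 0.002 j [-0.51  0.81  0.54  1.95 -0.73  0.59 -1.16]
delta [ 0.028 -0.003  0.103] rot [ 0.0001  0.001  -0.0004]
```

View pics/i_side.png

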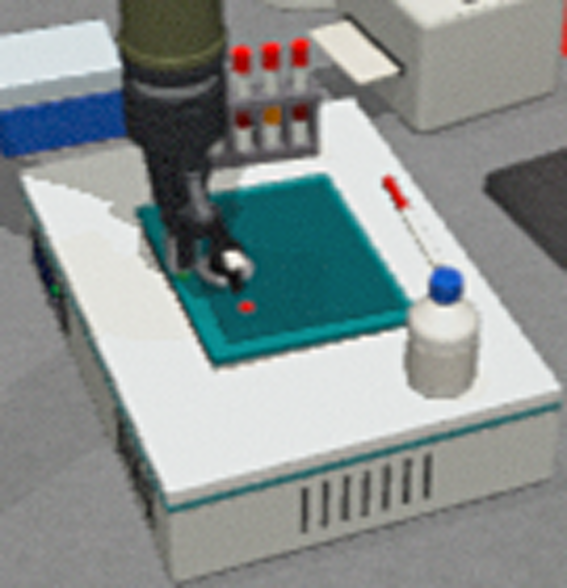

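Request:
carry_out:
  deltas:
    - [0, 0, 0.04, 0, 0, 0, -1]
    - [0, 0, 0.08, 0, 0, 0, -1]
    - [0, 0, 0.1, 0, 0, 0, -1]
    - [0, 0, 0.12, 0, 0, 0, -1]
    - [0, 0, 0.13, 0, 0, 0, -1]
    - [0, 0, 0.14, 0, 0, 0, -1]

```text
t: 8.75
tcp_pos: [0.5323, 0.0584, 0.1145]
ee_rot: [[0.992, -0.123, -0.001], [-0.123, -0.992, 0.001], [-0.001, -0.001, -1.0]]
ft_force: [-3.7, -0.1, 12.3]
finger_gap: -0.004
```

Request:
carry_out:
  deltas:
    - [0, 0, 0.01, 0, 0, 0, -1]
    - [0, 0, 0.02, 0, 0, 0, -1]
    - [0, 0, 0.03, 0, 0, 0, -1]
    - [0, 0, 0.04, 0, 0, 0, -1]

```text
t: 9.08
tcp_pos: [0.5321, 0.0584, 0.1108]
ee_rot: [[0.992, -0.123, -0.001], [-0.123, -0.992, 0.001], [-0.001, -0.001, -1.0]]
ft_force: [-3.6, 0.2, 13.1]
finger_gap: 0.0
```

Request:
carry_out:
  deltas:
    - [0, 0, 0.01, 0, 0, 0, -1]
    - [0, 0, 0.02, 0, 0, 0, -1]
    - [0, 0, 0.03, 0, 0, 0, -1]
    - [0, 0, 0.04, 0, 0, 0, -1]

```text
t: 9.42
tcp_pos: [0.532, 0.0584, 0.108]
ee_rot: [[0.992, -0.123, -0.001], [-0.123, -0.992, 0.003], [-0.001, -0.002, -1.0]]
ft_force: [-8.8, 2.0, 35.7]
finger_gap: 0.001
```

```bash
python3 p1.py -68 0 116 -90
```

```text
tcp in cooler mm [-70.7  -0.3]
t 9.42 tcp [0.532  0.0584 0.108 ] y-ang -97.08 F [-8.8  2.  35.7] gap 0.001 j [-0.48  0.83  0.51  1.96 -0.76  0.55 -1.14]
delta [ 0.027 -0.004 -0.08 ] rot [-0.0012  0.0005 -0.0008]
```

Request:
carry_out:
  deltas:
    - [0, 0, -0.2, 0, 0, 0, -1]
    - [0, 0, -0.5, 0, 0, 0, -0.3]
    - [-0.3, 0, -0.9, 0, 0, -0.05, 0]
    - [-0.6, 0, -1, 0, 0, -0.2, 0.2]
    - [-0.6, 0, -1, 0, 0, -0.37, 0.2]
    - [-0.6, 0, -1, 0, 0, -0.37, 0.2]
    - [-0.6, 0, -1, 0, 0, -0.37, 0.2]
    - [-0.6, 0, -1, 0, 0, -0.37, 0.2]

```text
t: 10.08
tcp_pos: [0.4731, 0.0659, 0.2061]
ee_rot: [[0.818, 0.576, 0.001], [0.576, -0.818, 0.0], [0.001, 0.0, -1.0]]
ft_force: [0.2, -0.3, 0.1]
finger_gap: 0.597
```

```bash
python3 p1.py -38.5 0 200 0
python3 - <<'E'
from h import *
crop("side","j_side.png",225,145,360,285,4.2)
crop("top","j_top.png",185,115,360,255,4.5)
import edge
edge.report(zf=.108)
E
```

```text
tcp in cooler mm [-1.3e+02 -1.0e-01]
t 10.08 tcp [0.4731 0.0659 0.2061] y-ang -54.86 F [ 0.2 -0.3  0.1] gap 0.597 j [-0.51  0.58  0.45  2.05 -0.43  0.6  -0.73]
delta [0.679 0.613 0.062] rot [ 2.00e-04 -4.00e-04 -3.99e-01]
cooler rear [149.7 149.9 149.7 150.1 149.9 150.2 150.8 150.7 150.6 150.9] front [-150.1 -150.  -150.1 -159.9]
cover rear [81.6 82.1 82.1 82.3 82.5 82.6 82.7 82.8 83.2] front [-80.6 -80.  -80.2 -80.1]
```

View pics/j_side.png

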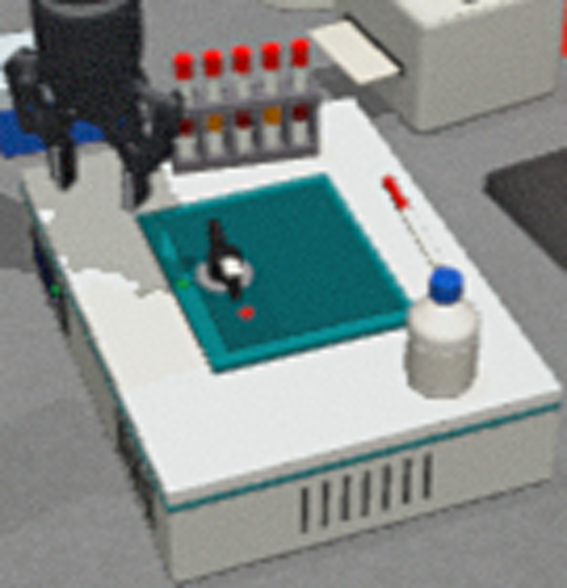

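View pics/j_top.png

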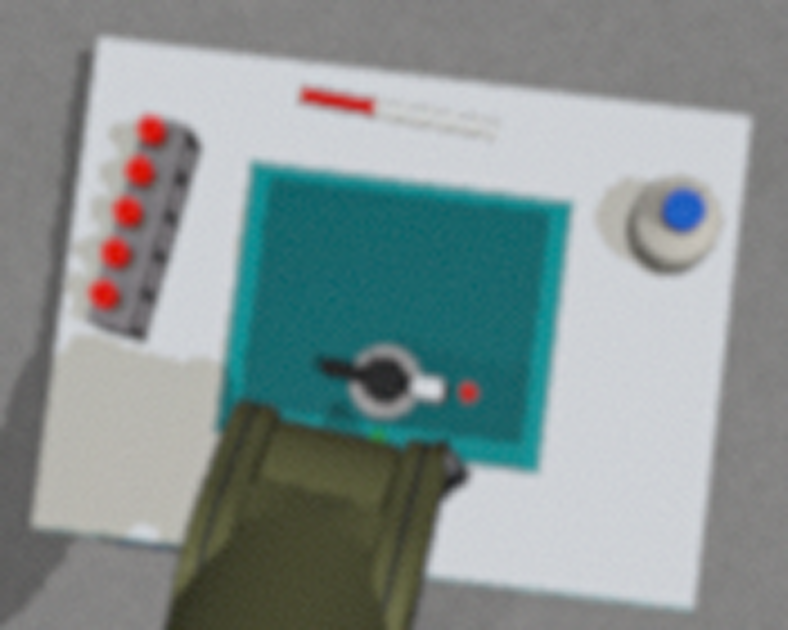

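Run:
```python
from m2 import *
for n,c,z in(("knob",(382,380),.1365),("hubdisk",(384,381),.112),("wingL",(321,368),.1365),("wingR",(443,389),.1365),("reddot",(469,393),.108),("green",(377,434),.108)):
    k=onz("top",*px([c])[0],z);print(n,((k[:2]-np.array(cp[:2]))@T(cp)*1e3).round(1),k.round(4))
from edge import *
im=grab_frame("top").astype(np.float32)
# side edges in y
def ye(y0,x,z):
    ys=np.linspace(y0-.012,y0+.012,121);q=proj("top",w(cp,[(x,y) for y in ys],z)).astype(np.float32)
    v=cv2.remap(im,q[:,0:1].copy(),q[:,1:2].copy(),1)[:,0,2];return cross(v,ys)*1e3
print([(round(ye(.098,x,.108),1),round(ye(-.098,x,.108),1)) for x in(-.04,0,.04,.06)])
```

```text
knob [-39.3   0.9] [0.5633 0.0559 0.1365]
hubdisk [-38.    0.8] [0.5646 0.0556 0.112 ]
wingL [-36.6  37.3] [0.5704 0.0916 0.1365]
wingR [-40.2 -35.1] [0.558  0.0202 0.1365]
reddot [-38.7 -50.4] [0.5577 0.0048 0.108 ]
green [-69.7   1.2] [0.5332 0.0598 0.108 ]
[(np.float64(96.6), np.float64(-96.7)), (np.float64(96.3), np.float64(-97.2)), (np.float64(96.1), np.float64(-97.3)), (np.float64(95.4), np.float64(-97.4))]
```

```bash
python3 p1.py -38 0.8 160 -2.9
```

```text
tcp in cooler mm [-129.9   -0.4]
t 10.33 tcp [0.4732 0.0656 0.2057] y-ang -55.42 F [-0.7 -0.3  0.7] gap 0.602 j [-0.51  0.58  0.45  2.05 -0.44  0.6  -0.74]
delta [0.696 0.601 0.457] rot [-1.000e-04  0.000e+00 -3.795e-01]
```

Request:
carry_out:
  deltas:
    - [0.2, 0.2, 0, 0, 0, -0.05, 0.2]
    - [0.45, 0.4, 0, 0, 0, -0.11, 0.2]
    - [0.696, 0.6, 0, 0, 0, -0.17, 0.2]
    - [0.696, 0.6, 0.1, 0, 0, -0.23, 0.2]
    - [0.696, 0.6, 0.2, 0, 0, -0.29, 0.2]
    - [0.696, 0.6, 0.457, 0, 0, -0.34, 0.2]
    - [0.696, 0.6, 0.457, 0, 0, -0.38, 0.2]
    - [0.696, 0.6, 0.457, 0, 0, -0.38, 0.2]

```text
t: 11.0
tcp_pos: [0.5635, 0.0558, 0.1585]
ee_rot: [[0.168, 0.986, -0.004], [0.986, -0.168, -0.0], [-0.001, -0.003, -1.0]]
ft_force: [-0.5, -0.7, -0.3]
finger_gap: 0.6
```

```bash
python3 p1.py -38 0.8 130 -2.9
```

```text
tcp in cooler mm [-39.1   0.9]
t 11.0 tcp [0.5635 0.0558 0.1585] y-ang -9.64 F [-0.5 -0.7 -0.3] gap 0.6 j [-0.29  0.72  0.19  1.82 -0.21  0.62 -0.14]
delta [-0.     0.012  0.285] rot [-0.0017  0.0005  0.002 ]
```

Request:
carry_out:
  deltas:
    - [0, 0.006, 0.15, 0, 0, 0.002, 0.2]
    - [0, 0.006, 0.285, 0, 0, 0.002, 0.2]
    - [0, 0.006, 0.285, 0, 0, 0.002, 0.2]
    - [0, 0.006, 0.285, 0, 0, 0.002, 0.2]

```text
t: 11.33
tcp_pos: [0.5651, 0.0559, 0.1316]
ee_rot: [[0.174, 0.985, -0.001], [0.985, -0.174, -0.001], [-0.001, -0.001, -1.0]]
ft_force: [0.2, 0.3, 0.5]
finger_gap: 0.598
```

```bash
python3 p1.py -38 0.8 130 -2.9;python3 - <<'E'
from h import *
crop("side","k_side.png",225,145,360,285,4.2)
E
```

```text
tcp in cooler mm [-37.5   1.2]
t 11.33 tcp [0.5651 0.0559 0.1316] y-ang -10.01 F [0.2 0.3 0.5] gap 0.598 j [-0.28  0.76  0.17  1.84 -0.23  0.56 -0.14]
delta [-0.004 -0.005  0.016] rot [-0.0003  0.0003 -0.0011]
```

View pics/k_side.png

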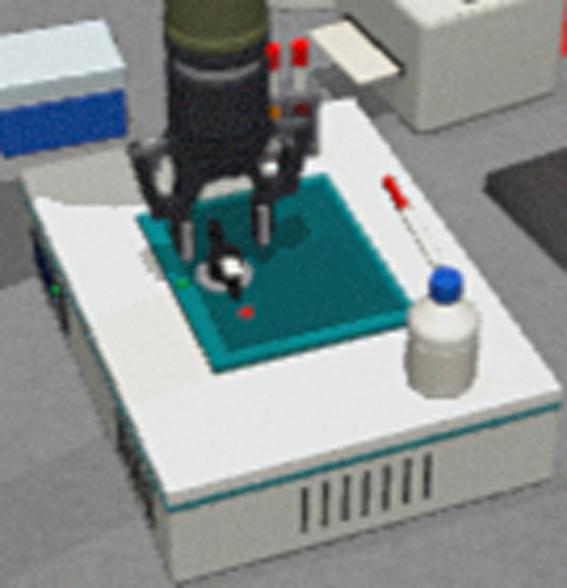

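Request:
carry_out:
  deltas:
    - [-0.003, -0.005, 0.015, 0, 0, 0, 0]
    - [-0.003, -0.005, 0.015, 0, 0, 0, -0.4]
    - [-0.003, -0.005, 0.015, 0, 0, 0, -0.6]
    - [-0.003, -0.005, 0.015, 0, 0, 0, -0.7]
    - [-0.003, -0.005, 0.015, 0, 0, 0, -1]
    - [-0.003, -0.005, 0.015, 0, 0, 0, -1]
    - [-0.003, -0.005, 0.015, 0, 0, 0, -1]
    - [-0.003, -0.005, 0.015, 0, 0, 0, -1]
  force: 40

```text
t: 12.05
tcp_pos: [0.5655, 0.0558, 0.1305]
ee_rot: [[0.172, 0.985, 0.002], [0.985, -0.172, 0.0], [0.0, 0.002, -1.0]]
ft_force: [0.8, -1.0, 2.9]
finger_gap: 0.056
```

```bash
python3 p1.py -38 0.8 130 -2.9;python3 - <<'E'
from h import *
crop("side","l_side.png",225,145,360,285,4.2)
import edge
edge.report(zf=.108)
print(bot.get_obs()["torque"])
E
```

```text
tcp in cooler mm [-37.1   1.1]
t 12.05 tcp [0.5655 0.0558 0.1305] y-ang -9.88 F [ 0.8 -1.   2.9] gap 0.056 j [-0.28  0.76  0.17  1.84 -0.23  0.55 -0.13]
delta [-0.004 -0.008  0.005] rot [ 0.0008 -0.0002  0.    ]
cooler rear [149.7 149.9 149.8 150.  149.9 150.1 150.8 150.4 150.7 151. ] front [-150.1 -150.2 -150.2 -155.6]
cover rear [81.  81.2 81.3 81.4 81.5 81.9 82.1 82.4 82.5] front [-81.  -81.  -80.8 -80.9]
[-0.04786345 -0.32873307  0.00978829]
```

View pics/l_side.png

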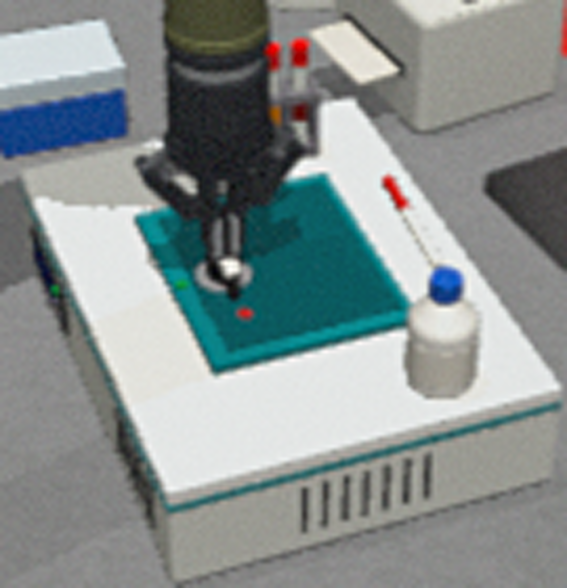

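Request:
carry_out:
  deltas:
    - [0, 0, 0, 0, 0, 0, -1]
    - [0, 0, 0, 0, 0, 0.03, -1]
    - [0, 0, 0, 0, 0, 0.07, -1]
    - [0, 0, 0, 0, 0, 0.11, -1]
    - [0, 0, 0, 0, 0, 0.15, -1]
    - [0, 0, 0, 0, 0, 0.19, -1]
    - [0, 0, 0, 0, 0, 0.23, -1]
    - [0, 0, 0, 0, 0, 0.25, -1]
  force: 60

```text
t: 12.87
tcp_pos: [0.5636, 0.0569, 0.1303]
ee_rot: [[0.643, 0.766, -0.002], [0.766, -0.643, 0.001], [-0.0, -0.003, -1.0]]
ft_force: [-1.1, 1.9, 8.4]
finger_gap: 0.023
```

```bash
python3 p1.py -37.1 1.1 130 -91;python3 - <<'E'
from h import *
crop("side","m_side.png",225,145,360,285,4.2)
crop("top","m_top.png",185,115,360,255,4.5)
print(bot.get_obs()["torque"])
E
```

```text
tcp in cooler mm [-39.1   2. ]
t 12.87 tcp [0.5636 0.0569 0.1303] y-ang -40.01 F [-1.1  1.9  8.4] gap 0.023 j [-0.36  0.78  0.31  1.85 -0.41  0.58 -0.48]
delta [0.004 0.022 0.003] rot [-0.0011  0.0008  0.483 ]
[0.36748648 0.36093582 0.12327111]
```

View pics/m_side.png

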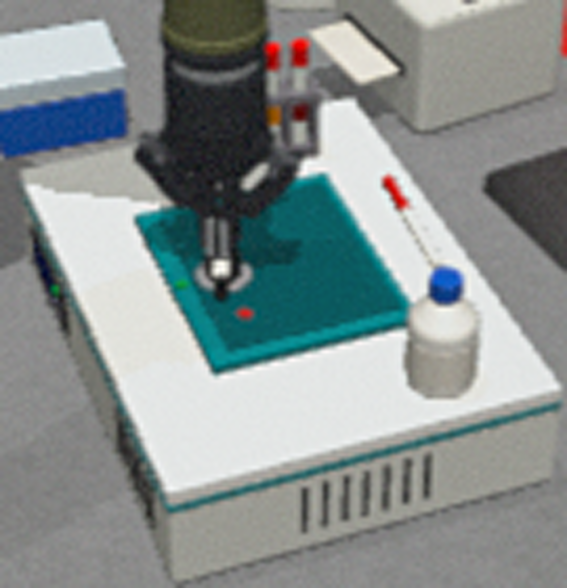

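View pics/m_top.png

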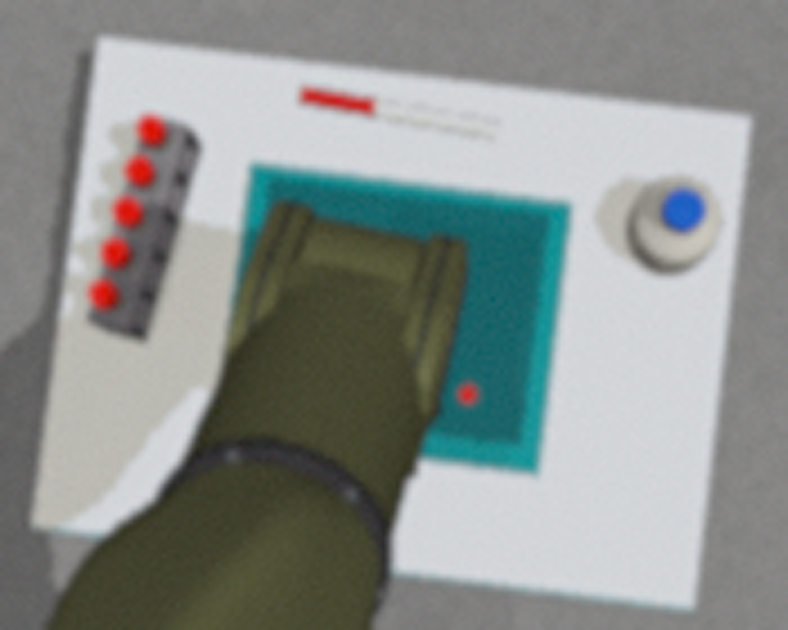

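Request:
carry_out:
  deltas:
    - [0, 0, 0, 0, 0, 0.04, -1]
    - [0, 0, 0, 0, 0, 0.08, -1]
    - [0, 0, 0, 0, 0, 0.12, -1]
    - [0, 0, 0, 0, 0, 0.16, -1]
    - [0, 0, 0, 0, 0, 0.2, -1]
    - [0, 0, 0, 0, 0, 0.24, -1]
    - [0, 0, 0, 0, 0, 0.26, -1]
    - [0, 0, 0, 0, 0, 0.26, -1]

```text
t: 13.63
tcp_pos: [0.565, 0.0571, 0.1304]
ee_rot: [[0.946, 0.324, 0.001], [0.324, -0.946, 0.001], [0.001, -0.001, -1.0]]
ft_force: [1.6, 1.9, 6.8]
finger_gap: 0.021
```

```bash
python3 p1.py -37.1 1.1 130 -91;python3 - <<'E'
from h import *
crop("side","n_side.png",225,145,360,285,4.2)
print(bot.get_obs()["torque"])
E
```

```text
tcp in cooler mm [-37.8   2.3]
t 13.63 tcp [0.565  0.0571 0.1304] y-ang -71.1 F [1.6 1.9 6.8] gap 0.021 j [-0.44  0.81  0.46  1.85 -0.59  0.62 -0.85]
delta [0.    0.014 0.004] rot [-0.0006 -0.0003  0.224 ]
[ 0.39984771 -0.24268585  0.1232217 ]
```

View pics/n_side.png

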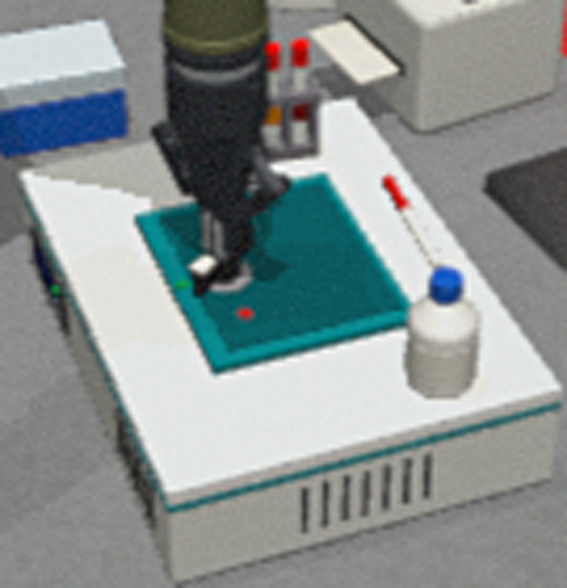

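Request:
carry_out:
  deltas:
    - [0, 0, 0, 0, 0, 0.04, -1]
    - [0, 0, 0, 0, 0, 0.08, -1]
    - [0, 0, 0, 0, 0, 0.12, -1]
    - [0, 0, 0, 0, 0, 0.16, -1]
    - [0, 0, 0, 0, 0, 0.2, -1]
    - [0, 0, 0, 0, 0, 0.22, -1]
    - [0, 0, 0, 0, 0, 0.22, -1]

```text
t: 14.27
tcp_pos: [0.5661, 0.0565, 0.1304]
ee_rot: [[0.992, -0.13, 0.003], [-0.13, -0.992, 0.0], [0.003, -0.001, -1.0]]
ft_force: [3.5, 1.4, 4.6]
finger_gap: 0.023
```

```bash
python3 p1.py -37.1 1.1 130 -91;python3 - <<'E'
from h import *
crop("side","o_side.png",225,145,360,285,4.2)
print(bot.get_obs()["torque"])
E
```

```text
tcp in cooler mm [-36.6   2. ]
t 14.27 tcp [0.5661 0.0565 0.1304] y-ang -97.46 F [3.5 1.4 4.6] gap 0.023 j [-0.51  0.84  0.59  1.85 -0.73  0.67 -1.18]
delta [-0.005  0.009  0.004] rot [-0.0003 -0.0013  0.0043]
[ 0.37398054 -0.97811467  0.13014283]
```

View pics/o_side.png

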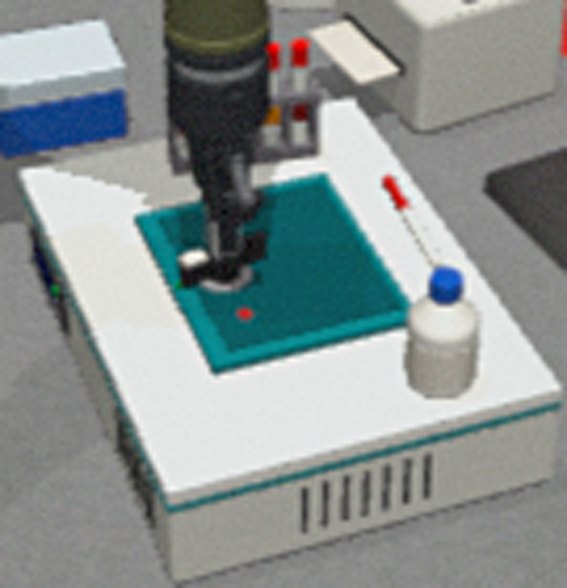

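Request:
carry_out:
  deltas:
    - [0, 0, 0, 0, 0, 0.01, -1]
    - [0, 0, 0, 0, 0, 0.02, -1]
    - [0, 0, 0, 0, 0, 0.03, -1]
    - [0, 0, 0, 0, 0, 0.03, -1]

```text
t: 14.65
tcp_pos: [0.5657, 0.0561, 0.1304]
ee_rot: [[0.981, -0.193, 0.002], [-0.193, -0.981, 0.001], [0.002, -0.001, -1.0]]
ft_force: [4.8, 2.8, 4.0]
finger_gap: 0.018
```

```bash
python3 p1.py -37.1 1.1 130 -91;python3 -c "
from cell import bot
print(bot.get_obs()['torque'])"
```

```text
tcp in cooler mm [-37.    1.5]
t 14.65 tcp [0.5657 0.0561 0.1304] y-ang -101.13 F [4.8 2.8 4. ] gap 0.018 j [-0.52  0.85  0.61  1.86 -0.75  0.68 -1.22]
delta [-0.001  0.004  0.004] rot [-0.0004 -0.0009 -0.0263]
[ 0.42309829 -1.08364093  0.1398569 ]
```

Request:
carry_out:
  deltas:
    - [0, 0, 0, 0, 0, 0.02, -1]
    - [0, 0, 0, 0, 0, 0.03, -1]
    - [0, 0, 0, 0, 0, 0.03, -1]

```text
t: 14.9
tcp_pos: [0.5656, 0.0559, 0.1304]
ee_rot: [[0.967, -0.254, 0.002], [-0.254, -0.967, 0.0], [0.002, -0.001, -1.0]]
ft_force: [4.8, 1.3, 4.4]
finger_gap: 0.019
```

```bash
python3 p1.py -37.1 1.1 130 -91;python3 - <<'E'
from h import *
crop("side","p_side.png",225,145,360,285,4.2)
print(bot.get_obs()["torque"])
E
```

```text
tcp in cooler mm [-37.    1.2]
t 14.9 tcp [0.5656 0.0559 0.1304] y-ang -104.74 F [4.8 1.3 4.4] gap 0.019 j [-0.52  0.85  0.63  1.86 -0.77  0.69 -1.27]
delta [-0.001  0.002  0.004] rot [-0.0002 -0.0008 -0.0563]
[ 0.41670834 -1.09686254  0.08663374]
```

View pics/p_side.png

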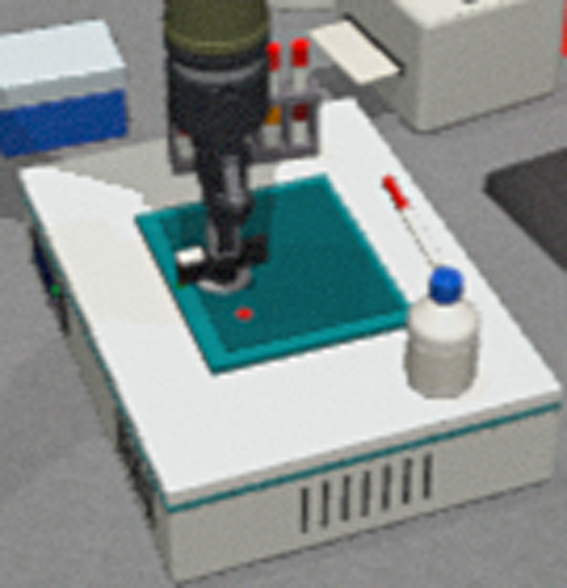

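Request:
carry_out:
  deltas:
    - [0, 0, 0, 0, 0, 0.02, -1]
    - [0, 0, 0, 0, 0, 0.04, -1]
    - [0, 0, 0, 0, 0, 0.05, -1]
    - [0, 0, 0, 0, 0, 0.05, -1]

```text
t: 15.28
tcp_pos: [0.5656, 0.056, 0.1304]
ee_rot: [[0.935, -0.354, 0.002], [-0.354, -0.935, 0.0], [0.001, -0.001, -1.0]]
ft_force: [4.7, 1.2, 5.5]
finger_gap: 0.017
```

```bash
python3 p1.py -37.1 1.1 130 -91;python3 - <<'E'
from h import *
crop("side","q_side.png",225,145,360,285,4.2)
print(bot.get_obs()["torque"])
E
```

```text
tcp in cooler mm [-37.1   1.3]
t 15.28 tcp [0.5656 0.056  0.1304] y-ang -110.72 F [4.7 1.2 5.5] gap 0.017 j [-0.54  0.86  0.65  1.86 -0.79  0.7  -1.35]
delta [0.    0.002 0.004] rot [-0.0003 -0.0008 -0.1062]
[ 0.43840979 -1.12639563  0.12672109]
```

View pics/q_side.png

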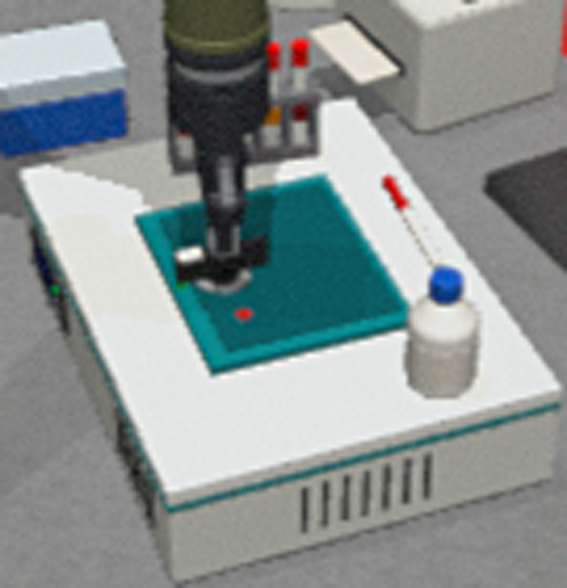

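Run:
```python
from cov import *
for a in (70,80,85,90,95):
    t=np.radians(a);d=.034*np.array([-np.sin(t),-np.cos(t)])
    k=np.array([-.0395,.001])
    P=w(cp,[k+d,k-d],.1365);q=(proj("side",P)+.5-[225,145])*4.2;print(a,q.round(0).tolist(),"slope",((q[1]-q[0])[1]/(q[1]-q[0])[0]).round(3))
```

```text
70 [[184.0, 266.0], [253.0, 229.0]] slope -0.529
80 [[180.0, 262.0], [257.0, 233.0]] slope -0.368
85 [[178.0, 259.0], [259.0, 235.0]] slope -0.3
90 [[177.0, 257.0], [261.0, 237.0]] slope -0.237
95 [[176.0, 255.0], [262.0, 240.0]] slope -0.177
```

Request:
carry_out:
  deltas:
    - [0, 0, 0, 0, 0, 0, -0.3]
    - [0, 0, 0, 0, 0, 0, 0.2]
    - [0, 0, 0, 0, 0, 0, 0.2]
    - [0, 0, 0, 0, 0, 0, 0.2]
    - [0, 0, 0, 0, 0, 0, 0.2]

```text
t: 15.75
tcp_pos: [0.5629, 0.0555, 0.1294]
ee_rot: [[0.935, -0.354, -0.004], [-0.354, -0.935, -0.0], [-0.003, 0.001, -1.0]]
ft_force: [0.4, -0.4, -0.2]
finger_gap: 0.599
```

Request:
carry_out:
  deltas:
    - [0, 0, -0.3, 0, 0, 0, 0.2]
    - [0, 0, -0.7, 0, 0, 0, 0.2]
    - [-0.4, 0, -0.7, 0, 0, 0, 0.2]
    - [-0.8, 0, -0.7, 0, 0, 0, 0.2]
    - [-1, 0, -0.7, 0, 0, 0, 0.2]
    - [-1, 0, -0.7, 0, 0, 0, 0.2]

```text
t: 16.25
tcp_pos: [0.4646, 0.0931, 0.1994]
ee_rot: [[0.936, -0.351, -0.009], [-0.351, -0.936, 0.003], [-0.009, 0.001, -1.0]]
ft_force: [-0.3, 0.6, 0.7]
finger_gap: 0.595
```

```bash
python3 p1.py -37.1 1.1 130 -91;python3 - <<'E'
from h import *
crop("side","r_side.png",225,145,360,285,4.2)
crop("top","r_top.png",185,115,360,255,4.5)
import edge
edge.report(zf=.108)
E
```

```text
tcp in cooler mm [-141.8   25.9]
t 16.25 tcp [0.4646 0.0931 0.1994] y-ang -110.57 F [-0.3  0.6  0.7] gap 0.595 j [-0.74  0.67  0.75  2.06 -0.73  0.7  -1.43]
delta [ 1.082 -0.005  0.684] rot [-0.0002  0.0043 -0.1049]
cooler rear [149.6 150.  149.8 149.9 149.9 150.3 150.7 150.6 150.7 150.9] front [-150.  -150.  -149.9 -140.6]
cover rear [77.7 78.1 78.3 78.5 78.7 79.1 79.5 79.8 79.9] front [-84.1 -84.2 -84.  -84.3]
```

View pics/r_side.png

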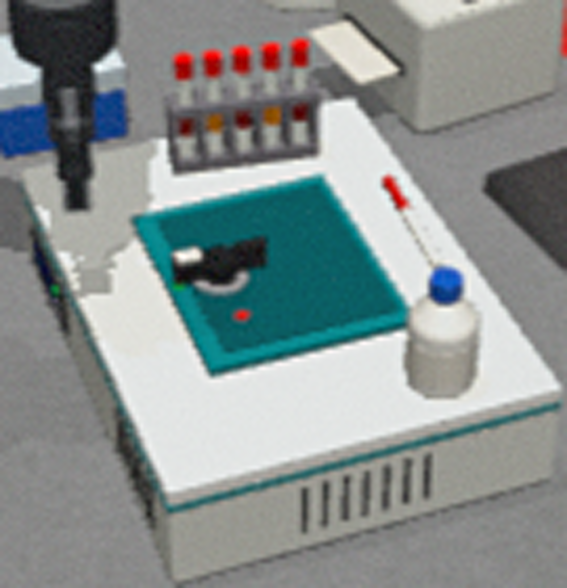

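View pics/r_top.png

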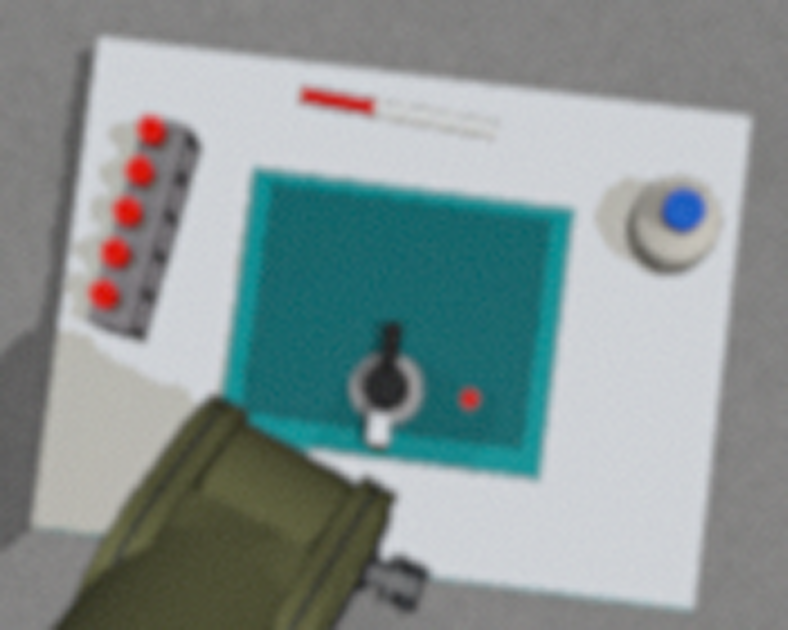

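```bash
python3 p1.py -112 -20 150 -90
python3 - <<'E'
from m2 import *
a=onz("top",*px([(392,325)])[0],.1365);b=onz("top",*px([(378,445)])[0],.1365)
d=T(cp).T@(b-a)[:2];print("wing deg from -x axis",np.degrees(np.arctan2(d[1],-d[0])),np.linalg.norm(d))
run([(256,169),(573,210),(541,478)],[0,1,2],.0)
E
```

```text
tcp in cooler mm [-134.1   24.3]
t 16.45 tcp [0.4721 0.0906 0.2001] y-ang -110.69 F [-0.4  0.4  0.2] gap 0.597 j [-0.73  0.68  0.75  2.05 -0.73  0.7  -1.43]
delta [0.319 0.378 0.502] rot [ 1.000e-04 -5.000e-04 -1.142e-01]
wing deg from -x axis -0.4010816582943049 0.07082153648754257
[-2.43 -2.18 -6.31] [[-0.73 -0.27]
 [ 0.6  -0.35]
 [ 0.13  0.61]]
```

Request:
carry_out:
  deltas:
    - [0.32, 0.38, 0.1, 0, 0, -0.05, -1]
    - [0.32, 0.38, 0.3, 0, 0, -0.114, -1]
    - [0.32, 0.38, 0.5, 0, 0, -0.114, -1]
    - [0.32, 0.38, 0.5, 0, 0, -0.114, -1]
    - [0.32, 0.38, 0.5, 0, 0, -0.114, -1]
    - [0.32, 0.38, 0.5, 0, 0, -0.114, -1]

```text
t: 16.95
tcp_pos: [0.4884, 0.044, 0.1505]
ee_rot: [[0.992, -0.123, 0.001], [-0.123, -0.992, -0.0], [0.001, 0.0, -1.0]]
ft_force: [0.3, -0.8, -0.1]
finger_gap: -0.002
```

```bash
python3 p1.py -106 -20 103.5 -90
```

```text
tcp in cooler mm [-112.2  -20. ]
t 16.95 tcp [0.4884 0.044  0.1505] y-ang -97.04 F [ 0.3 -0.8 -0.1] gap -0.002 j [-0.52  0.73  0.57  2.07 -0.75  0.56 -1.1 ]
delta [0.061 0.    0.47 ] rot [ 0.     -0.0004 -0.0005]
```

Request:
carry_out:
  deltas:
    - [0, 0, 0.2, 0, 0, 0, -1]
    - [0, 0, 0.4, 0, 0, 0, -1]
    - [0, 0, 0.46, 0, 0, 0, -1]
    - [0, 0, 0.46, 0, 0, 0, -1]
    - [0.06, 0, 0.46, 0, 0, 0, -1]
    - [0.1, 0, 0.46, 0, 0, 0, -1]
    - [0.14, 0, 0.46, 0, 0, 0, -1]
    - [0.14, 0, 0.46, 0, 0, 0, -1]

```text
t: 17.62
tcp_pos: [0.5036, 0.0424, 0.1049]
ee_rot: [[0.993, -0.121, 0.003], [-0.121, -0.993, -0.0], [0.003, -0.0, -1.0]]
ft_force: [0.2, -0.2, -0.8]
finger_gap: 0.0
```

```bash
python3 p1.py -91.3 -20 103.5 -90; python3 edge.py
```

```text
tcp in cooler mm [-96.9 -19.7]
t 17.62 tcp [0.5036 0.0424 0.1049] y-ang -96.97 F [ 0.2 -0.2 -0.8] gap 0.0 j [-0.46  0.81  0.48  2.05 -0.82  0.47 -1.04]
delta [0.056 0.003 0.015] rot [-0.     -0.0016  0.0001]
cooler rear [149.6 150.  149.9 150.  149.9 150.2 150.8 150.7 150.7 150.8] front [-150.  -150.  -149.9 -158.7]
cover rear [77.6 78.  78.2 78.6 78.8 79.1 79.5 79.7 79.8] front [-84.3 -88.7 -77.  -93. ]
```

Request:
carry_out:
  deltas:
    - [0.01, 0, 0.01, 0, 0, 0, -1]
    - [0.02, 0, 0.01, 0, 0, 0, -1]
    - [0.03, 0, 0.01, 0, 0, 0, -1]
    - [0.04, 0, 0.01, 0, 0, 0, -1]
    - [0.05, 0, 0.01, 0, 0, 0, -1]
    - [0.05, 0, 0.01, 0, 0, 0, -1]

```text
t: 18.22
tcp_pos: [0.5061, 0.042, 0.103]
ee_rot: [[0.993, -0.122, -0.001], [-0.122, -0.993, 0.0], [-0.001, -0.0, -1.0]]
ft_force: [-1.4, -0.3, 1.0]
finger_gap: -0.002
```

```bash
python3 p1.py -91.3 -20 103.5 -90; python3 edge.py
```

```text
tcp in cooler mm [-94.4 -19.8]
t 18.22 tcp [0.5061 0.042  0.103 ] y-ang -96.99 F [-1.4 -0.3  1. ] gap -0.002 j [-0.46  0.82  0.48  2.04 -0.82  0.48 -1.05]
delta [ 0.031  0.002 -0.005] rot [-0.0001  0.0005 -0.0001]
cooler rear [149.6 149.9 149.7 150.2 149.9 150.3 150.8 150.4 150.7 150.9] front [-150.1 -150.  -150.  -155.6]
cover rear [78.  78.1 78.4 78.5 78.9 79.1 79.4 79.8 79.9] front [-84.4 -86.7 189.5 -91.3]
```

Contact just begun; push on.

Request:
carry_out:
  deltas:
    - [0.01, 0, 0, 0, 0, 0, -1]
    - [0.02, 0, 0, 0, 0, 0, -1]
    - [0.025, 0, 0, 0, 0, 0, -1]
    - [0.025, 0, 0, 0, 0, 0, -1]

```text
t: 18.65
tcp_pos: [0.5083, 0.0417, 0.103]
ee_rot: [[0.993, -0.122, -0.001], [-0.122, -0.993, 0.0], [-0.001, -0.0, -1.0]]
ft_force: [-4.1, 0.2, 1.4]
finger_gap: 0.007
```

```bash
python3 p1.py -91.3 -20 103.5 -90; python3 edge.py
```

```text
tcp in cooler mm [-92.1 -19.8]
t 18.65 tcp [0.5083 0.0417 0.103 ] y-ang -96.99 F [-4.1  0.2  1.4] gap 0.007 j [-0.46  0.82  0.49  2.04 -0.81  0.49 -1.05]
delta [ 0.008  0.002 -0.006] rot [-0.      0.0006 -0.0001]
cooler rear [149.6 149.9 149.8 150.  149.8 150.3 150.8 150.5 150.7 150.9] front [-150.1 -150.  -150.  -152.8]
cover rear [80.6 80.8 81.  81.1 81.2 81.2 81.1 81.2 81.3] front [-81.5 -82.9 -95.2 -87.8]
```

Request:
carry_out:
  deltas:
    - [-0.1, 0, 0, 0, 0, 0, -1]
    - [-0.15, 0, 0, 0, 0, 0, -1]
    - [-0.2, 0.1, -0.3, 0, 0, 0, -1]
    - [-0.2, 0.4, -0.6, 0, 0, 0, -1]
    - [-0.2, 0.8, -0.6, 0, 0, 0, -1]
    - [-0.2, 1, -0.6, 0, 0, 0, -1]
    - [-0.2, 1, -0.6, 0, 0, 0, -1]

```text
t: 19.33
tcp_pos: [0.4781, -0.0615, 0.1647]
ee_rot: [[0.991, -0.13, 0.005], [-0.13, -0.992, -0.005], [0.006, 0.004, -1.0]]
ft_force: [-0.4, -0.1, -0.6]
finger_gap: -0.002
```

```bash
cat > yedge.py <<'E'
from edge import *
def yrep():
    im=np.mean([grab_frame("top").astype(np.float32) for _ in range(2)],0)
    def ye(y0,x,z,h=.012):
        ys=np.linspace(y0-h,y0+h,121);q=proj("top",w(cp,[(x,y) for y in ys],z)).astype(np.float32)
        v=cv2.remap(im,q[:,0:1].copy(),q[:,1:2].copy(),1)[:,0,2];return round(float(cross(v,ys)*1e3),1)
    print("cover L/R",[(x,ye(.098,x,.108),ye(-.098,x,.108)) for x in(-.06,-.04,-.02,0,.02,.04,.06)])
    print("cooler L/R",[(ye(.2,x,.1),ye(-.2,x,.1)) for x in(-.04,0,.04,.1,.13)])
yrep()
E
python3 yedge.py; python3 edge.py; python3 p1.py -20 -125 160 -90
python3 - <<'E'
from h import *
crop("top","s_top.png",185,115,360,255,4.5)
E
```

```text
cover L/R [(-0.06, 95.7, -95.4), (-0.04, 95.7, -97.7), (-0.02, 95.5, -97.8), (0, 95.2, -97.8), (0.02, 95.2, -98.1), (0.04, 95.1, -98.2), (0.06, 95.1, -98.2)]
cooler L/R [(200.9, -200.1), (200.3, -200.1), (200.7, -200.1), (200.2, -200.4), (199.5, -200.5)]
cooler rear [149.7 150.  149.8 150.  149.8 150.3 150.8 150.6 150.7 150.9] front [-189.4 -157.4 -150.8 -150.5]
cover rear [81.2 81.3 81.2 81.4 81.6 81.8 82.  82.1 81.9] front [-77.4 -79.3 -79.3 -79.9]
tcp in cooler mm [-110.9 -118.6]
t 19.53 tcp [ 0.4777 -0.0541  0.1629] y-ang -96.89 F [ 0.3  0.9 -0.2] gap -0.001 j [-0.32  0.69  0.56  2.08 -0.7   0.56 -0.94]
delta [0.909 0.066 0.029] rot [-0.0004 -0.0003  0.0007]
```

View pics/s_top.png

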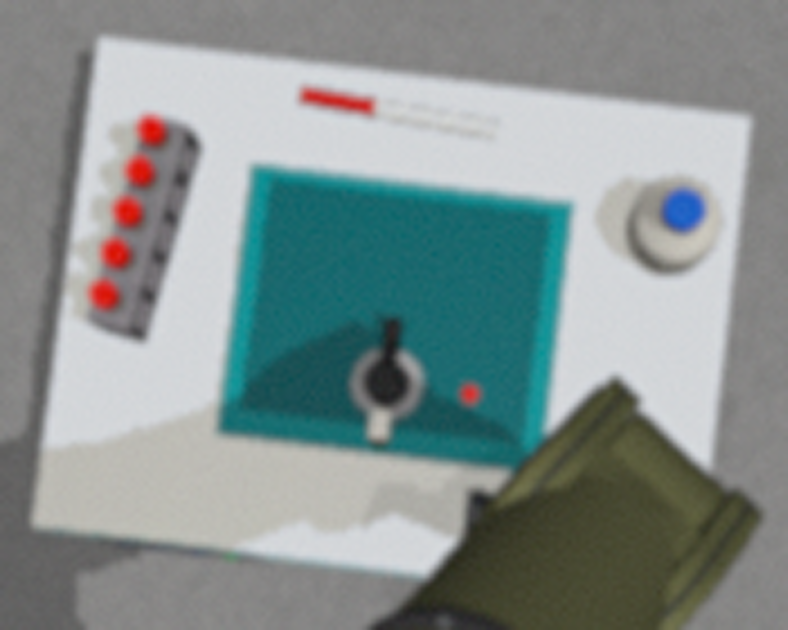

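Request:
carry_out:
  deltas:
    - [-0.2, 0.3, -0.4, 0, 0, 0, -1]
    - [-0.4, 0.7, -0.8, 0, 0, 0, -1]
    - [-0.4, 1, -1, 0, 0, 0, -1]
    - [-0.4, 1, -1, 0, 0, 0, -1]
    - [-0.4, 1, -1, 0, 0, 0, -1]

```text
t: 20.0
tcp_pos: [0.4257, -0.1539, 0.2662]
ee_rot: [[0.992, -0.127, 0.007], [-0.127, -0.992, -0.004], [0.007, 0.003, -1.0]]
ft_force: [0.1, -1.1, 0.3]
finger_gap: 0.004
```

Request:
carry_out:
  deltas:
    - [-0.1, 0.3, 0, 0, 0, 0, -1]
    - [-0.2, 0.7, 0, 0, 0, 0, -1]
    - [-0.2, 1, 0, 0, 0, 0, -1]
    - [-0.2, 1, 0, 0, 0, 0, -1]
    - [-0.2, 1, 0, 0, 0, 0, -1]

```text
t: 20.42
tcp_pos: [0.3934, -0.2466, 0.2625]
ee_rot: [[0.992, -0.123, -0.0], [-0.123, -0.992, 0.0], [-0.0, -0.0, -1.0]]
ft_force: [0.3, -0.2, -0.5]
finger_gap: 0.001
```

```bash
python3 yedge.py
python3 - <<'E'
import edge
edge.report(zf=.108,fy=(-.08,-.06,-.04,-.02,0.02,.04,.06,.08))
from h import *
crop("top","t_top.png",255,180,290,225,13)
crop("side","t_side.png",250,180,330,240,9)
for n in("top","side"):
    cv2.imwrite(f"pics/t_full_{n}.png",grab_frame(n))
    for t in("front_left","front_right","knob_top","tongue_tip","cover"):
        print(n,t,[(np.round(d["at"],3).tolist(),round(d["score"],2)) for d in look_for(t,n)[:1]])
E
```

```text
cover L/R [(-0.06, 95.6, -97.5), (-0.04, 95.6, -97.6), (-0.02, 95.4, -97.8), (0, 95.2, -97.9), (0.02, 95.2, -98.1), (0.04, 95.2, -98.2), (0.06, 95.1, -98.3)]
cooler L/R [(200.8, -200.1), (200.4, -200.1), (200.7, -200.0), (200.1, -200.4), (199.5, -200.6)]
cooler rear [149.6 150.  149.8 150.  149.9 150.2 150.8 150.6 150.6 151. ] front [-149.3 -149.5 -150.4 -150.2]
cover rear [81.1 81.1 81.3 81.5 81.6 81.8 81.9 82.  81.8] front [-80.5 -80.8 -80.9 -80.6 -80.5 -80.4 -80.  -80.1]
top front_left [([0.605, 0.049, 0.109], 0.55)]
top front_right [([0.604, 0.05, 0.113], 0.74)]
top knob_top [([0.563, 0.054, 0.131], 0.69)]
top tongue_tip [([0.567, 0.051, 0.133], 0.67)]
top cover [([0.604, 0.047, 0.111], 0.74)]
side front_left [([0.627, 0.012, 0.111], 0.69)]
side front_right [([0.626, 0.012, 0.11], 0.68)]
side knob_top [([0.595, 0.046, 0.129], 0.38)]
side tongue_tip [([0.591, 0.042, 0.13], 0.35)]
side cover [([0.624, 0.01, 0.113], 0.65)]
```

View pics/t_top.png

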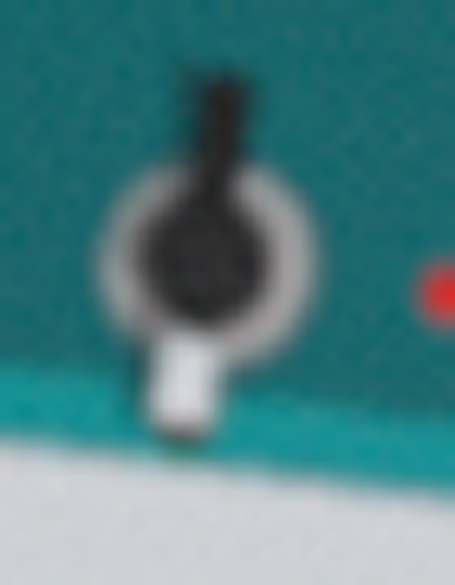

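View pics/t_side.png

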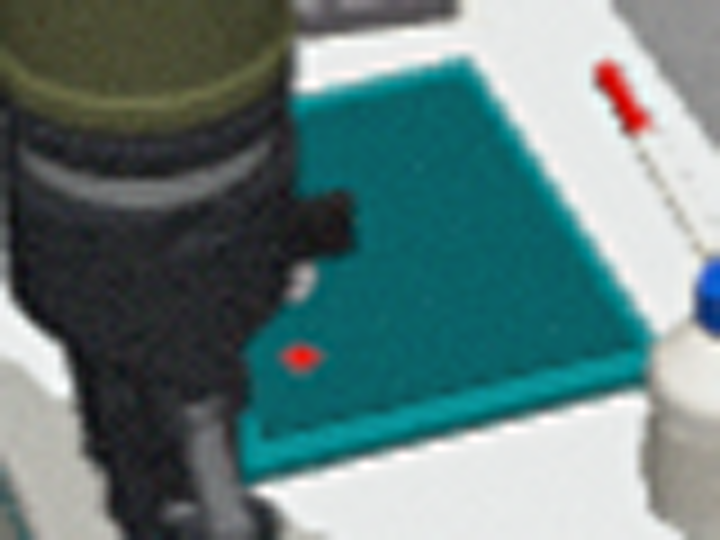

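View pics/t_full_top.png

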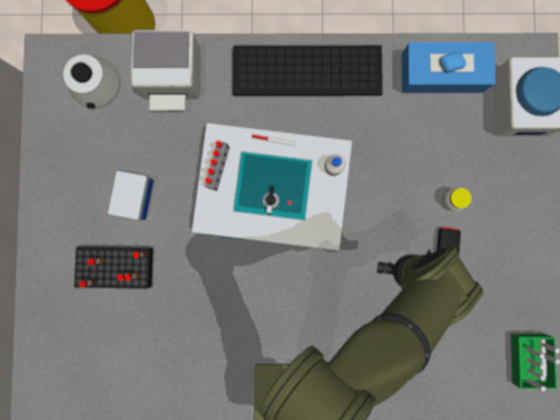

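Request:
carry_out:
  deltas:
    - [0, -0.4, 0, 0, 0, 0, -1]
    - [0, -0.8, 0, 0, 0, 0, -1]
    - [0, -1, 0, 0, 0, 0, -1]

```text
t: 21.57
tcp_pos: [0.4051, -0.1432, 0.2625]
ee_rot: [[0.993, -0.119, -0.002], [-0.119, -0.993, 0.003], [-0.002, -0.003, -1.0]]
ft_force: [-0.1, 0.4, -0.5]
finger_gap: 0.002
```

Request:
carry_out:
  deltas:
    - [0, -0.4, 0, 0, 0, 0, -1]
    - [0, -0.8, 0, 0, 0, 0, -1]
    - [0, -1, 0, 0, 0, 0, -1]

```text
t: 21.82
tcp_pos: [0.4175, -0.0433, 0.2627]
ee_rot: [[0.993, -0.117, -0.001], [-0.117, -0.993, 0.002], [-0.002, -0.002, -1.0]]
ft_force: [0.4, -0.1, 0.6]
finger_gap: -0.001
```

Request:
carry_out:
  deltas:
    - [0, -0.4, 0, 0, 0, 0, -1]
    - [0, -0.8, 0, 0, 0, 0, -1]
    - [0, -1, 0, 0, 0, 0, -1]

```text
t: 22.07
tcp_pos: [0.4298, 0.0563, 0.2627]
ee_rot: [[0.993, -0.116, -0.001], [-0.116, -0.993, 0.002], [-0.001, -0.002, -1.0]]
ft_force: [0.9, 0.9, 1.0]
finger_gap: 0.0
```

Request:
carry_out:
  deltas:
    - [0, -0.4, 0, 0, 0, 0, -1]
    - [0, -0.8, 0, 0, 0, 0, -1]
    - [0, -1, 0, 0, 0, 0, -1]

```text
t: 22.32
tcp_pos: [0.4419, 0.156, 0.2627]
ee_rot: [[0.993, -0.116, -0.0], [-0.116, -0.993, 0.002], [-0.0, -0.002, -1.0]]
ft_force: [-0.1, 0.3, 0.0]
finger_gap: -0.002
```

```bash
python3 p1.py -141 0 250 -90
python3 - <<'E'
from cov import *
f=cov(.0003,-.0014,.005,0)
l=M[[0,1,2,3,0]]
C=w(cp,[(.15,.2),(.15,-.2),(-.15,-.2),(-.15,.2),(.15,.2)],.1)
crop("side","u_side.png",225,145,360,285,4.2,[(C,(0,255,0)),(f(l),(0,0,255)),(f(l-[0,0,.008]),(255,0,255))])
crop("side","u2_side.png",250,180,330,240,9)
E
```

```text
tcp in cooler mm [-172.    85.6]
t 22.32 tcp [0.4419 0.156  0.2627] y-ang -96.64 F [-0.1  0.3  0. ] gap -0.002 j [-0.93  0.56  0.8   2.01 -0.56  0.81 -1.49]
delta [0.305 0.858 0.125] rot [-0.0009  0.0002  0.0028]
```

View pics/u_side.png

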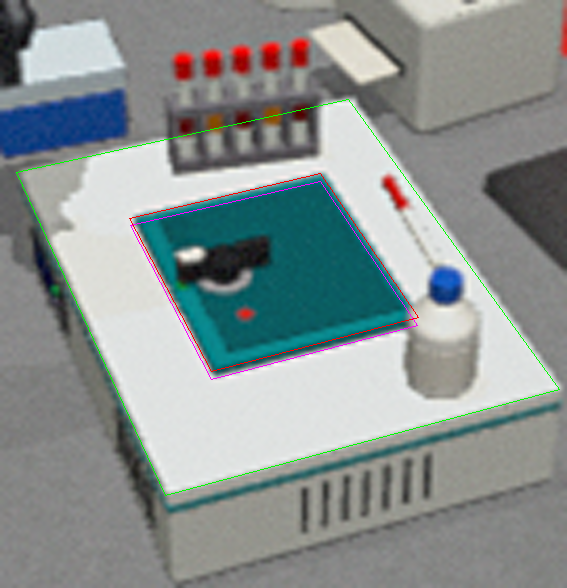

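View pics/u2_side.png

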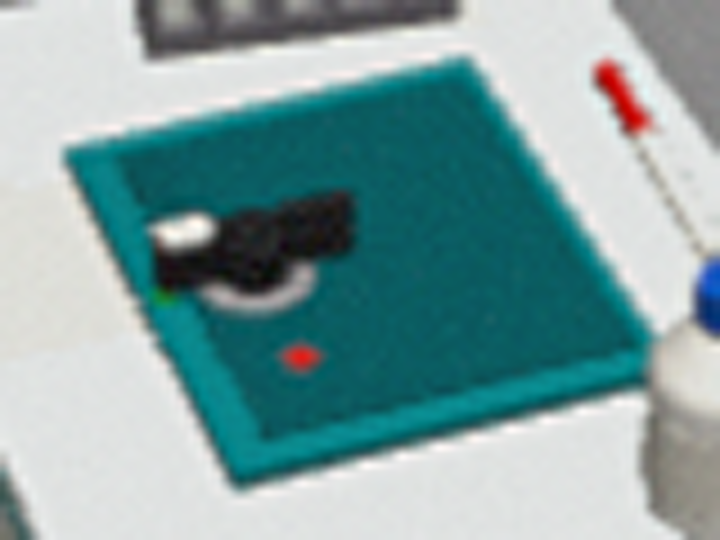

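```bash
python3 -c "
from cell import bot
print(bot.hand_in())"
```

```text
the job is handed in; nothing more can be done
None
```

I pushed the cover home, pressed its front flush, turned the wing knob to its stop, and handed the job in at about 22 s with the robot clear of everything.

1. **Push:** I pushed the cover back until its front dropped onto the seal. I then pushed a little further, until the top camera showed it about centred.
2. **Press:** I pressed the front plate down until the fingertip, resting on the plate, read z = 108 mm at about 36 N. That is the height expected when the plate is flush.
3. **Turn:** I gripped the wings and turned the knob clockwise. The wing stopped following at about 90° while the fingers kept turning and slipped on it, so I took that as the stop.

**One thing went wrong.** When I let go of the knob, the cover slid forward and sideways, to about 2.5 mm forward and 2 mm to the right of centre. With the knob already locked, I pushed the front edge back gently, which fixed it.

**Last checks in the camera images:**
- **Position:** the cover is about 0.4 mm rear and 1.4 mm right of the opening's centre, square to it within about 0.1°. These are good to roughly 0.5 to 1 mm.
- **Knob:** the wings lie along x, with the white-lined end at the green dot.
- **Flush:** the side view shows the plate level with no gap.
- **Bystanders:** those on the cooler looked unmoved in the crops, as did the tube block, tip box and jar in a full view. The arm partly hid the scanner there, so I did not check it fully.

The seal travel and the tongue cannot be seen. I inferred them from the pressed height and from the knob turning fully home. The trained networks did not locate the front corners usefully, so I measured from the edges in the pictures instead.

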